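# Serve two cake bars from the sprung portion dispenser

## Robot

A 7-joint arm with a two-finger parallel gripper is mounted at the origin on the work surface. World frame = base frame: x ahead of the robot, y to its left, z up, the work surface at z = 0. Lengths are in m, angles in rad, forces in N, time in s.
With the tool pointing down it reaches from about 0.425 to 0.875 m from the base axis. Payload 8.4 kg.
Tool frame: the origin (TCP) lies midway between the tips of the shut fingers; the grasp point (between the pads) lies 19 mm behind it; z points along the fingers, y is the line along which they close (so a half turn about z gives the same grasp; the last joint's range is limited). The gripper opens to 85 mm and grips with 20 to 120 N. Pads are 22 mm wide; open, the fingers measure 114 mm over their backs; the gripper's body (76 mm by 85 mm) begins 54 mm behind the grasp point. The pads swing forward as they close: fully open they stand 13 mm farther back than shut.
Start: joints at [-1.367, 0.333, 0.04, 1.465, -0.013, 1.343, -0.059], TCP at [0.194, 0.62, 0.231] pointing down, gripper open.
Joint ranges: [-2.58, 2.58], [-0.38, 2.09], [-1.3, 1.39], [0.25, 2.4], [-1.5, 4.64], [0.08, 2.09], [-2.65, 2.65]. Speed limits (rad/s): [2.22, 2.22, 2.79, 2.79, 3.14, 3.14, 3.14].

## Interface

Orientations are given as a rotation vector (axis times angle).
In Python, from plant import get_state, snapshot, camera_params, close_job, look_for, pinpoint gives the robot as it stands. The module is installed in compiled form; this text tells all that it offers.
- The arm moves only by the tool move_arm, never from a script. Its argument "steps" is a list of rows, each an object of numbers: "tx", "ty", "tz": the shift along the tool's x, y, z scaled (see below); "wx", "wy", "wz": the turn, a rotation vector about the tool's x, y, z scaled (see below); "gripper": the opening, from 0 (shut) to 1 (fully open). A call has exactly 5 rows; each row is the pose to reach, as a shift and turn from the pose commanded when the call began, along the tool's axes at that moment, turning the shorter way round; what a row does not reach only later rows make up. The controller multiplies each number of a shift by 1 m and each number of a turn by pi rad. A row lasts 1/12 s, in which the tool goes at most 41.7 mm and 7.16 degrees, less where a joint would pass 70% of its speed; a pose out of reach is approached as far as the arm can. A call with a number of a shift or a turn outside -1 to 1 is refused whole. A call with a gripper value outside its range is refused whole. The fingers move at their own pace and stop on an object; "squeeze" is the grip in N (left out, the last holds). Time passes only in rows, so rows that repeat a pose let the fingers close, or fill a call up. It gives the time, the measured TCP pose, the force, the opening and the grip force at its end, in the units of the state.
- get_state(): the state, without advancing time (a new reading comes with each control period).
- snapshot(name): name is "side" or "top"; returns the picture (420x560x3 uint8, red, green, blue); there is no depth.
- camera_params(name): a dict with "vertical_fov" (degrees; the focal length in pixels is half the picture's height over the tangent of half this angle, whatever the lens; pixels are square), "cx", "cy" (the principal point, pixels), "R" (3x3) and "t" (3): a world point X has camera coordinates R X + t. Camera axes: x right, y down, z forward; pixel columns grow to the right and rows downward; lengths in m; the calibration is good to about 2 mm. A picture is of the moment at which its call begins. camera_params takes no time and is no camera call.
- close_job(): hands the job in; it is judged then, once.
Trained networks look in the newest picture that a camera, given by its name, has taken for a name from the list of things; names that differ only in an ending like _2 or _b are one class to them, and where a whole thing is asked for, a point or a joint stands for the part that bears it (a point fixed in the world has none). Each returns a list of dicts, best first, with "confidence" (0 to 1); they miss things now and then, are a little off and sometimes report something else, mostly with a low value. They report only what shows in the picture. A call takes as long as a camera call. They do not tell look-alikes from the thing itself.
- look_for(camera, query): "position" ([column, row] in pixels, amid what is visible of it).
- pinpoint(camera, query): "position" ([column, row] in pixels: a listed point, or the origin of a listed thing).
The state is a dict: "time_s": time; "joint_positions": joint angles; "qd": joint speeds; "joint_efforts": joint torques, N m; "position": TCP position; "tool_rot": TCP orientation; "contact_force": force on the tool from outside, world axes, zero at the start; "moment": the same for the moment, N m; "opening": finger opening in m; "gripper_force": force on a finger pad.
Only numpy, scipy, OpenCV 4.12 (cv2) and the standard library are available. Lean on these libraries where they do the work, as an engineer would, in place of code of your own. Each camera call takes 0.05 s, during which the arm holds its last target. There are 200 camera calls.

## Task

Set the empty stoneware bowl on the round red mat under the dispenser's chute and let go of it. Then pull the orange gauge handle out sideways until the green line stands at the dispenser's side wall (82 mm out), and hold it there until two cake bars have slid into the bowl; the third bar must stay in the dispenser. Ease the gauge back fully home without letting it snap, let go, and leave the flask, coffee can and mug where they stand.

Things in the scene. Friction and masses are not known exactly. Their poses are not given: they have to be found in the camera images.
- dispenser: Fixed bar dispenser; place and heading vary. Origin on the table under the middle of the chute's lower lip; its x points up the chute (away from the robot), y to the left (to the gauge handle), z up. Chute on legs that begin 75 mm behind the lip; three lanes, centres y = -38, 0, +38 mm, 22 mm high dividers; side walls 32 mm high above the chute floor, outer faces y = -62 and +62 mm.
- mat_center (a point): Centre of the round red mat (160 mm across, flat on the table, fixed to the dispenser) on which the bowl has to stand: x = -35, y = -19 mm in the dispenser's frame, table height. A bowl on it stands partly under the lip, so slide it in from the front, low.
- lip_mid (a point): Middle of the upper edge of the chute's lower lip, 100 mm above the table (underside 92 mm). The chute, 124 mm wide and 175 mm long, rises from it at 34 degrees towards the dispenser's +x. The 8 mm aluminium gate of the gauge, square to the chute floor, crosses the lanes 29 mm up from the lip, 30 mm high.
- cup_shelf (a point): Middle of the underside of the fixed wooden cup shelf, at x = 77, y = 168, z = 282 mm in the dispenser's frame. It is 135 (x) x 175 (y) x 10 mm, carries two fixed cups 55 mm high, stands on two 12 mm posts at x = 122, y = 90 and 245 mm, and hangs over the gauge handle: the handle cannot be taken from straight above, the gripper must lean back towards the robot.
- gauge (a joint): Travel of the sprung gauge in m along the dispenser's +y: 0 home, 0.125 fully out. Its gate uncovers the lanes in turn from y = -38 mm. 0.041: yellow line at the outer face of the +y side wall, first lane open. 0.082: green line there, two lanes open. Past 0.094 is too far (third opens near 0.11). The spring pulls home with 3.6 N at 0, 11 N at 0.082, and snaps back if let go.
- gauge_grip (a point): Grip point on the orange handle, moves with the gauge; at home x = 6, y = 105, z = 143 mm in the dispenser's frame. A web 16 mm thick along (.829,0,.559), 38 mm high along (-.559,0,.829) (so leaning 34 degrees to the robot), 46 mm long in y, between two 5 mm end flanges 34 mm wide. Point is 14 mm below its top edge. Grip with the tool leaning 34 degrees back to the robot.
- bowl: Loose empty brown stoneware bowl, round, 140 mm outside diameter from 26 mm height up to the rim, tapering to 100 mm at the foot, 65 mm high, wall and floor 8 mm thick, about 0.4 kg. Origin at the centre of its underside, z up. It can be pinched by the rim anywhere.
- bar1_mid (a point): Centre of cake bar 1: a hard dark-brown bar 60 x 30 x 22 mm, about 40 g, loose, lying lengthwise in the dispenser lane at y = -38 mm behind the gate. First to slide down; belongs in the bowl.
- bar2_mid (a point): Centre of cake bar 2: a hard dark-brown bar 60 x 30 x 22 mm, about 40 g, loose, lying lengthwise in the dispenser lane at y = 0 mm behind the gate. Second to slide down; belongs in the bowl.
- bar3_mid (a point): Centre of cake bar 3: a hard dark-brown bar 60 x 30 x 22 mm, about 40 g, loose, lying lengthwise in the dispenser lane at y = +38 mm behind the gate. Must stay in its lane.
- flask: Bystander: loose black round flask, 68 mm diameter, 199 mm tall. Origin at the centre of its underside. It, the coffee can and the bowl change places.
- can: Bystander: loose steel coffee can with an orange cap, 72 mm diameter, 125 mm tall. Origin at the centre of its underside.
- mug: Bystander: loose brown mug, 90 mm diameter, 80 mm tall, with a side handle. Origin at the centre of its underside.
There are look-alikes about, which are no part of the job. What is shaped like the part that bears bar2_mid but blue is not meant. Leave any pink or purple look-alike of the part that bears bar1_mid alone.

How it is judged:
By the outcome, as a careful person would: the job done as asked, in the order asked, and still so for the second after the job is handed in, with the robot touching nothing.
It also fails if it takes over 72 s, if anything falls off the work surface, if the arm or the gripper's body presses on something with over 40 N, if the wrist force passes 120 N, or if a joint passes its speed limit or range.

## Working session

There is one attempt and no reset: what is moved stays moved. The work goes in short steps, Python scripts to look and compute and a tool call to move; the robot and the scene stay as the last step left them, time stands still between calls to the robot, and variables do not carry over. Pictures are saved under pics/ and viewed, at most 12 in all, crops included, and the job is handed in when it is done.

Besides the shell and the picture viewer there is one more tool, called after "Emit:" as name(argument=value, ...), one argument or row to a line, values as JSON. move_arm: Moves the arm, as the interface text tells. Its arguments: {"type":"object","properties":{"steps":{"type":"array","items":{"type":"object","properties":{"tx":{"type":"number"},"ty":{"type":"number"},"tz":{"type":"number"},"wx":{"type":"number"},"wy":{"type":"number"},"wz":{"type":"number"},"gripper":{"type":"number"}}}},"squeeze":{"type":"number"}},"required":["steps"]}

```bash
mkdir -p pics; cat > h.py <<'E'
import numpy as np, cv2
from plant import *
from scipy.spatial.transform import Rotation as Ro
def K(n):
    c=camera_params(n); f=210/np.tan(np.radians(c["vertical_fov"])/2)
    return f,c["cx"],c["cy"],np.array(c["R"]),np.array(c["t"])
def proj(n,X):
    f,cx,cy,R,t=K(n); p=R@np.array(X)+t; return np.array([cx+f*p[0]/p[2],cy+f*p[1]/p[2]])
def ray(n,uv):
    f,cx,cy,R,t=K(n); d=R.T@np.array([(uv[0]-cx)/f,(uv[1]-cy)/f,1]); return -R.T@t,d/np.linalg.norm(d)
def tri(a,b):
    A=np.zeros((3,3));v=np.zeros(3);L=[]
    for n,uv in (("side",a),("top",b)):
        o,d=ray(n,uv);P=np.eye(3)-np.outer(d,d);A+=P;v+=P@o;L.append((o,P))
    X=np.linalg.solve(A,v); return X,[round(1000*np.linalg.norm(P@(X-o)),1) for o,P in L]
def atz(n,uv,z):
    o,d=ray(n,uv); return o+d*(z-o[2])/d[2]
E
python3 - <<'E'
from h import *
for n in("side","top"):
    im=snapshot(n); cv2.imwrite(f"pics/{n}0.png",im[:,:,::-1]); o,d=ray(n,(280,210)); print(n,o.round(3),d.round(2))
for q in["mat_center","lip_mid","cup_shelf","gauge_grip","bowl","bar1_mid","bar2_mid","bar3_mid","flask","can","mug","dispenser"]:
    r={n:pinpoint(n,q)[:2] for n in("side","top")}
    print(q,{n:[(np.round(k["position"],1).tolist(),round(k["confidence"],2)) for k in v] for n,v in r.items()})
    if r["side"] and r["top"]: X,e=tri(r["side"][0]["position"],r["top"][0]["position"]); print("   ",X.round(4),e)
s=get_state();print({k:np.round(v,3).tolist() for k,v in s.items()})
E
```

```text
side [ 0.551 -0.867  0.998] [ 0.01  0.7  -0.71]
top [ 0.365 -0.071  1.368] [ 0.17 -0.02 -0.99]
mat_center {'side': [([291.4, 245.5], 0.93)], 'top': [([258.1, 210.5], 0.9), ([131.0, 255.4], 0.22)]}
    [ 0.5962 -0.0378  0.0131] [np.float64(5.4), np.float64(5.4)]
lip_mid {'side': [([302.5, 216.4], 0.6), ([299.5, 241.0], 0.56)], 'top': [([246.9, 191.1], 0.73)]}
    [ 0.6281 -0.0111  0.1091] [np.float64(3.8), np.float64(3.8)]
cup_shelf {'side': [([318.4, 127.2], 0.6)], 'top': [([163.3, 145.9], 0.86), ([241.9, 171.0], 0.52)]}
    [0.6821 0.1654 0.292 ] [np.float64(3.2), np.float64(3.2)]
gauge_grip {'side': [([296.9, 185.1], 0.65)], 'top': [([202.0, 188.2], 0.96), ([248.8, 193.7], 0.74)]}
    [0.6227 0.099  0.1318] [np.float64(2.7), np.float64(2.7)]
bowl {'side': [([245.1, 375.2], 0.88)], 'top': [([399.5, 252.6], 0.72)]}
    [ 0.4811 -0.422   0.0049] [np.float64(1.3), np.float64(1.3)]
bar1_mid {'side': [([358.4, 307.4], 0.87), ([322.4, 216.9], 0.55)], 'top': [([258.5, 164.6], 0.64), ([338.9, 148.7], 0.56)]}
    [ 0.8314 -0.0273 -0.3482] [np.float64(17.5), np.float64(17.5)]
bar2_mid {'side'
[... 706 characters left out ...]
0.2, 171.7], 0.61), ([298.0, 324.5], 0.28)], 'top': [([129.3, 256.1], 0.68), ([247.7, 197.4], 0.57)]}
    [0.4658 0.3045 0.0104] [np.float64(3.2), np.float64(3.2)]
dispenser {'side': [([301.9, 238.3], 0.8)], 'top': [([247.5, 197.1], 0.59)]}
    [ 0.6309 -0.0085  0.0119] [np.float64(3.2), np.float64(3.2)]
{'time_s': 1.3, 'joint_positions': [-1.367, 0.333, 0.04, 1.465, -0.013, 1.343, -0.058], 'qd': [0.001, -0.0, 0.0, 0.0, -0.0, 0.0, -0.001], 'joint_efforts': [-0.002, -65.832, 1.362, -40.581, 0.017, 0.003, -0.0], 'position': [0.194, 0.62, 0.231], 'tool_rot': [-0.474, -3.106, 0.0], 'contact_force': [-0.086, 0.238, 0.357], 'moment': [-0.014, 0.017, -0.022], 'gripper_force': 0.0, 'opening': 0.085}
```

View pics/side0.png

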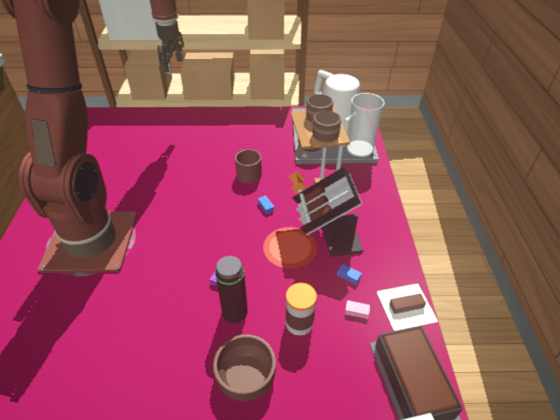

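View pics/top0.png

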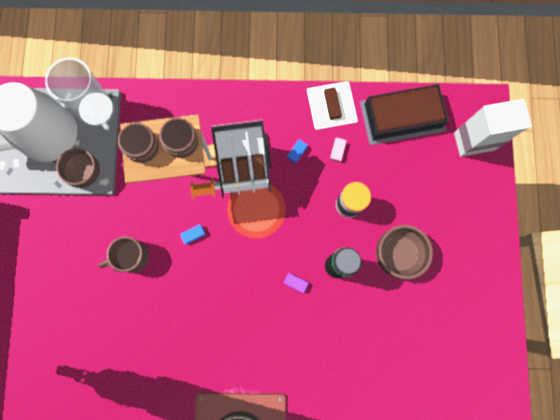

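```bash
cat > fit.py <<'E'
from h import *
from scipy.optimize import least_squares
P=dict(mat=(-.035,-.019,0),lip=(0,0,.1),shelf=(.077,.168,.282),grip=(.006,.105,.143),org=(0,0,0),b1=(.046,-.038,.144),b3=(.046,.038,.144))
O=dict(mat=((291.4,245.5),(258.1,210.5)),lip=((302.5,216.4),(246.9,191.1)),shelf=((318.4,127.2),(163.3,145.9)),grip=((296.9,185.1),(202,188.2)),org=((301.9,238.3),(247.5,197.1)),b1=((322.4,216.9),(258.5,164.6)),b3=((315,197.6),(229.7,168.3)))
def W(p,X):
    c,s=np.cos(p[2]),np.sin(p[2]); X=np.array(X); return np.array([p[0]+c*X[0]-s*X[1],p[1]+s*X[0]+c*X[1],X[2]])
def res(p): return np.concatenate([proj(n,W(p,P[k]))-O[k][i] for k in P for i,n in enumerate(("side","top"))])
r=least_squares(res,[.63,-.01,0],loss="soft_l1"); p=r.x
if __name__=="__main__":
    print("disp",p.round(4)); rr=res(p).reshape(-1,4)
    for k,v in zip(P,rr): print(k,v.round(1),W(p,P[k]).round(4))
    c,s=np.cos(np.radians(34)),np.sin(np.radians(34))
    out=[]
    for n in("side","top"):
        im=cv2.imread(f"pics/{n}0.png"); S=3
        im=cv2.resize(im,None,fx=S,fy=S,interpolation=cv2.INTER_CUBIC)
        def pl(pts,col,cl=True):
            q=np.array([proj(n,X)*S+1 for X in pts]).round().astype(int); cv2.polylines(im,[q],cl,col,1)
        pl([W(p,(a*c,y,.1+a*s)) for a,y in((0,-.062),(.175,-.062),(.175,.062),(0,.062))],(0,255,0))
        pl([W(p,(a*c-h*s,.062,.1+a*s+h*c)) for a,h in((0,0),(.175,0),(.175,.032),(0,.032))],(255,255,0))
        th=np.linspace(0,6.28,60)
        pl([W(p,(-.035+.08*np.cos(t),-.019+.08*np.sin(t),0)) for t in th],(255,0,0))
        pl([W(p,(.077+a,.168+b,.292)) for a,b in((-.0675,-.0875),(.0675,-.0875),(.0675,.0875),(-.0675,.0875))],(0,255,255))
        b=(.4811,-.422)
        for R,z in((.07,.065),(.062,.065),(.05,0)): pl([(b[0]+R*np.cos(t),b[1]+R*np.sin(t),z) for t in th],(0,255,0))
        for q,R,h in(((.4459,-.255),.034,.199),((.6158,-.2844),.036,.125),((.4658,.3045),.045,.08)):
            pl([(q[0]+R*np.cos(t),q[1]+R*np.sin(t),h) for t in th],(0,255,255))
        x0,y0=((200,90) if n=="side" else (110,100)); 
        cv2.imwrite(f"pics/{n}f.png",cv2.resize(im[y0*S:(y0+(320 if n=="side" else 190))*S,x0*S:(x0+(190 if n=="side" else 330))*S],None,fx=(.62 if n=="side" else .8),fy=(.62 if n=="side" else .8),interpolation=cv2.INTER_AREA))
E
python3 fit.py
```

```text
disp [ 0.6315 -0.0096  0.141 ]
mat [-0.8  2.1 -1.8 -2.4] [ 0.5995 -0.0333  0.    ]
lip [-0.3  2.1 -0.6 -2.1] [ 0.6315 -0.0096  0.1   ]
shelf [1.5 2.1 0.2 1.9] [0.6841 0.1675 0.282 ]
grip [ 1.1 -2.2  1.1  0.1] [0.6227 0.0952 0.143 ]
org [-1.   3.1  0.4 -0.6] [ 0.6315 -0.0096  0.    ]
b1 [-0.4 -1.4  0.   1. ] [ 0.6824 -0.0408  0.144 ]
b3 [ 1.1 -1.  -1.5  1. ] [0.6717 0.0345 0.144 ]
```

View pics/sidef.png

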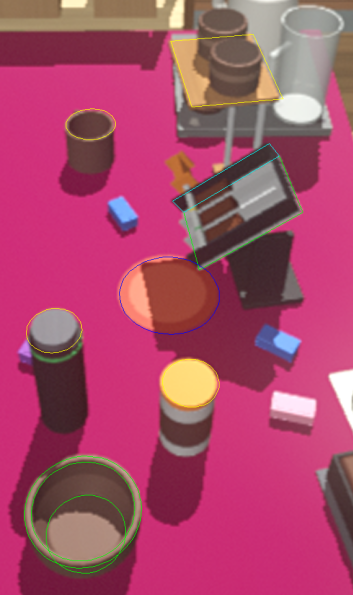

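View pics/topf.png

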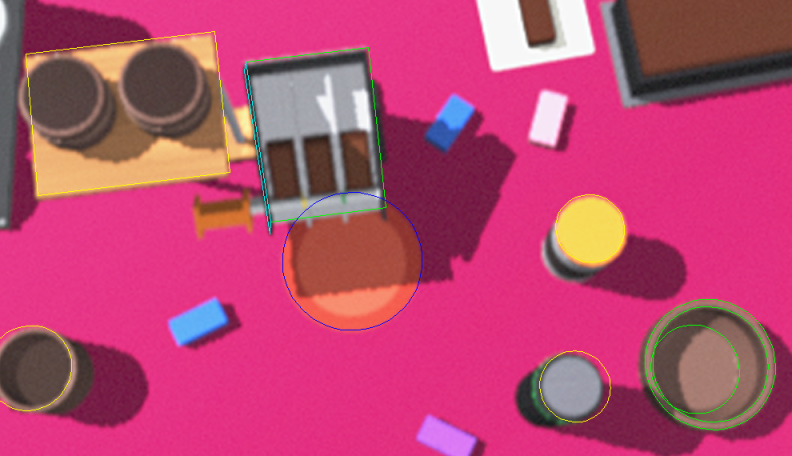

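```bash
cat > plan.py <<'E'
from h import *
def rot(yaw,lean=0,leanaz=0):
    # tool z down, tool y at world angle yaw(deg)
    a=np.radians(yaw); y=np.array([np.cos(a),np.sin(a),0]); z=np.array([0,0,-1.]); return np.column_stack([np.cross(y,z),y,z])
def plan(wps,start=None,dec=3):
    s=get_state()
    p,R=(np.array(s["position"]),Ro.from_rotvec(s["tool_rot"]).as_matrix()) if start is None else start
    for q,Rt in wps:
        t=(R.T@(np.array(q)-p)).round(dec); w=(Ro.from_matrix(R.T@Rt).as_rotvec()/np.pi).round(dec)
        print("t",t,"w",w,"| len",np.linalg.norm(t).round(3),"deg",(np.linalg.norm(w)*180).round(1),"->",np.round(q,3))
        p=p+R@t; R=R@Ro.from_rotvec(w*np.pi).as_matrix()
    return p,R
E
python3 - <<'E'
from plan import *
w=[((.31,.47,.28),rot(60)),((.42,.32,.30),rot(48)),((.48,.14,.30),rot(36)),((.49,-.05,.30),rot(24)),((.46,-.24,.30),rot(15)),((.416,-.431,.27),rot(8.1)),((.416,-.431,.12),rot(8.1))]
plan(w)
for n,uv in(("top",(297,283)),("top",(192,235))): print(atz(n,uv,.02))
E
```

```text
t [-0.156 -0.109 -0.049] w [-0.   -0.    0.07] | len 0.197 deg 12.6 -> [0.31 0.47 0.28]
t [-0.17  -0.075 -0.02 ] w [-0.    -0.     0.067] | len 0.187 deg 12.1 -> [0.42 0.32 0.3 ]
t [-0.165 -0.094  0.   ] w [-0.     0.     0.067] | len 0.19 deg 12.1 -> [0.48 0.14 0.3 ]
t [-0.16  -0.103  0.   ] w [-0.     0.     0.066] | len 0.19 deg 11.9 -> [ 0.49 -0.05  0.3 ]
t [-0.161 -0.105  0.   ] w [-0.    0.    0.05] | len 0.192 deg 9.0 -> [ 0.46 -0.24  0.3 ]
t [-0.173 -0.092  0.03 ] w [-0.     0.     0.039] | len 0.198 deg 7.0 -> [ 0.416 -0.431  0.27 ]
t [ 0.   -0.    0.15] w [-0.  0. -0.] | len 0.15 deg 0.0 -> [ 0.416 -0.431  0.12 ]
[ 0.39714185 -0.14478066  0.02      ]
[0.52060794 0.1369868  0.02      ]
```

Emit:
move_arm(
  steps=[
    {"tx": -0.031, "ty": -0.022, "tz": -0.01, "wz": 0.014, "gripper": 1},
    {"tx": -0.062, "ty": -0.044, "tz": -0.02, "wz": 0.028, "gripper": 1},
    {"tx": -0.094, "ty": -0.065, "tz": -0.03, "wz": 0.042, "gripper": 1},
    {"tx": -0.125, "ty": -0.087, "tz": -0.04, "wz": 0.056, "gripper": 1},
    {"tx": -0.156, "ty": -0.109, "tz": -0.049, "wz": 0.07, "gripper": 1},
  ],
)

```text
schema error: expected keys tx, ty, tz, wx, wy, wz, gripper
```

Emit:
move_arm(
  steps=[
    {"tx": -0.034, "ty": -0.015, "tz": -0.004, "wz": 0.013, "gripper": 1},
    {"tx": -0.068, "ty": -0.03, "tz": -0.008, "wz": 0.027, "gripper": 1},
    {"tx": -0.102, "ty": -0.045, "tz": -0.012, "wz": 0.04, "gripper": 1},
    {"tx": -0.136, "ty": -0.06, "tz": -0.016, "wz": 0.054, "gripper": 1},
    {"tx": -0.17, "ty": -0.075, "tz": -0.02, "wz": 0.067, "gripper": 1},
  ],
)

```text
schema error: expected keys tx, ty, tz, wx, wy, wz, gripper
```

Emit:
move_arm(
  steps=[
    {"tx": -0.033, "ty": -0.019, "wz": 0.013, "gripper": 1},
    {"tx": -0.066, "ty": -0.038, "wz": 0.027, "gripper": 1},
    {"tx": -0.099, "ty": -0.056, "wz": 0.04, "gripper": 1},
    {"tx": -0.132, "ty": -0.075, "wz": 0.054, "gripper": 1},
    {"tx": -0.165, "ty": -0.094, "wz": 0.067, "gripper": 1},
  ],
)

```text
schema error: expected keys tx, ty, tz, wx, wy, wz, gripper
```

Emit:
move_arm(
  steps=[
    {"tx": -0.032, "ty": -0.021, "wz": 0.013, "gripper": 1},
    {"tx": -0.064, "ty": -0.041, "wz": 0.026, "gripper": 1},
    {"tx": -0.096, "ty": -0.062, "wz": 0.04, "gripper": 1},
    {"tx": -0.128, "ty": -0.082, "wz": 0.053, "gripper": 1},
    {"tx": -0.16, "ty": -0.103, "wz": 0.066, "gripper": 1},
  ],
)

```text
schema error: expected keys tx, ty, tz, wx, wy, wz, gripper
```

Emit:
move_arm(
  steps=[
    {"tx": -0.032, "ty": -0.021, "wz": 0.01, "gripper": 1},
    {"tx": -0.064, "ty": -0.042, "wz": 0.02, "gripper": 1},
    {"tx": -0.097, "ty": -0.063, "wz": 0.03, "gripper": 1},
    {"tx": -0.129, "ty": -0.084, "wz": 0.04, "gripper": 1},
    {"tx": -0.161, "ty": -0.105, "wz": 0.05, "gripper": 1},
  ],
)

```text
schema error: expected keys tx, ty, tz, wx, wy, wz, gripper
```

Emit:
move_arm(
  steps=[
    {"tx": -0.035, "ty": -0.018, "tz": 0.006, "wz": 0.008, "gripper": 1},
    {"tx": -0.07, "ty": -0.037, "tz": 0.012, "wz": 0.016, "gripper": 1},
    {"tx": -0.104, "ty": -0.055, "tz": 0.018, "wz": 0.023, "gripper": 1},
    {"tx": -0.139, "ty": -0.074, "tz": 0.024, "wz": 0.031, "gripper": 1},
    {"tx": -0.173, "ty": -0.092, "tz": 0.03, "wz": 0.039, "gripper": 1},
  ],
)

```text
schema error: expected keys tx, ty, tz, wx, wy, wz, gripper
```

```bash
python3 - <<'E'
from plan import *
s=get_state();print({k:np.round(s[k],3).tolist() for k in("time_s","position","tool_rot","joint_positions","contact_force","opening")})
for n in("side","top"):snapshot(n)
a=pinpoint("side","bowl")[0];b=pinpoint("top","bowl")
print(a,b[:1]); 
if b: print(tri(a["position"],b[0]["position"]))
plan([((.416,-.431,.12),rot(8.1)),((.416,-.431,.035),rot(8.1))])
E
```

```text
{'time_s': 1.3, 'position': [0.194, 0.62, 0.231], 'tool_rot': [-0.474, -3.106, 0.0], 'joint_positions': [-1.367, 0.333, 0.04, 1.465, -0.013, 1.343, -0.058], 'contact_force': [-0.086, 0.238, 0.357], 'opening': 0.085}
{'position': [248.8, 373.9], 'confidence': 0.94} [{'position': [400.9, 251.4], 'confidence': 0.77}]
(array([ 0.48692224, -0.42324976,  0.01256457]), [np.float64(2.0), np.float64(2.0)])
t [-0.526 -0.937  0.111] w [-0.     0.     0.359] | len 1.08 deg 64.6 -> [ 0.416 -0.431  0.12 ]
t [-0.    -0.     0.085] w [-0.  0. -0.] | len 0.085 deg 0.0 -> [ 0.416 -0.431  0.035]
```

All keys are needed in every row.

Emit:
move_arm(
  steps=[
    {"tx": -0.031, "ty": -0.022, "tz": -0.01, "wx": 0, "wy": 0, "wz": 0.014, "gripper": 1},
    {"tx": -0.062, "ty": -0.044, "tz": -0.02, "wx": 0, "wy": 0, "wz": 0.028, "gripper": 1},
    {"tx": -0.094, "ty": -0.065, "tz": -0.03, "wx": 0, "wy": 0, "wz": 0.042, "gripper": 1},
    {"tx": -0.125, "ty": -0.087, "tz": -0.04, "wx": 0, "wy": 0, "wz": 0.056, "gripper": 1},
    {"tx": -0.156, "ty": -0.109, "tz": -0.049, "wx": 0, "wy": 0, "wz": 0.07, "gripper": 1},
  ],
)

```text
time_s: 1.92
position: [0.3112, 0.4683, 0.2811]
tool_rot: [0.815, 3.034, 0.001]
contact_force: [0.9, 0.5, 0.3]
opening: 0.0854
gripper_force: 0.0
```

Emit:
move_arm(
  steps=[
    {"tx": -0.034, "ty": -0.015, "tz": -0.004, "wx": 0, "wy": 0, "wz": 0.013, "gripper": 1},
    {"tx": -0.068, "ty": -0.03, "tz": -0.008, "wx": 0, "wy": 0, "wz": 0.027, "gripper": 1},
    {"tx": -0.102, "ty": -0.045, "tz": -0.012, "wx": 0, "wy": 0, "wz": 0.04, "gripper": 1},
    {"tx": -0.136, "ty": -0.06, "tz": -0.016, "wx": 0, "wy": 0, "wz": 0.054, "gripper": 1},
    {"tx": -0.17, "ty": -0.075, "tz": -0.02, "wx": 0, "wy": 0, "wz": 0.067, "gripper": 1},
  ],
)

```text
time_s: 2.33
position: [0.4209, 0.3183, 0.3008]
tool_rot: [1.129, 2.932, 0.001]
contact_force: [0.5, 0.1, 1.0]
opening: 0.0852
gripper_force: 0.0
```

Emit:
move_arm(
  steps=[
    {"tx": -0.033, "ty": -0.019, "tz": 0, "wx": 0, "wy": 0, "wz": 0.013, "gripper": 1},
    {"tx": -0.066, "ty": -0.038, "tz": 0, "wx": 0, "wy": 0, "wz": 0.027, "gripper": 1},
    {"tx": -0.099, "ty": -0.056, "tz": 0, "wx": 0, "wy": 0, "wz": 0.04, "gripper": 1},
    {"tx": -0.132, "ty": -0.075, "tz": 0, "wx": 0, "wy": 0, "wz": 0.054, "gripper": 1},
    {"tx": -0.165, "ty": -0.094, "tz": 0, "wx": 0, "wy": 0, "wz": 0.067, "gripper": 1},
  ],
)

```text
time_s: 2.75
position: [0.48, 0.1378, 0.3006]
tool_rot: [1.431, 2.797, 0.001]
contact_force: [1.1, 0.2, 0.3]
opening: 0.0849
gripper_force: 0.0
```

Emit:
move_arm(
  steps=[
    {"tx": -0.032, "ty": -0.021, "tz": 0, "wx": 0, "wy": 0, "wz": 0.013, "gripper": 1},
    {"tx": -0.064, "ty": -0.041, "tz": 0, "wx": 0, "wy": 0, "wz": 0.026, "gripper": 1},
    {"tx": -0.096, "ty": -0.062, "tz": 0, "wx": 0, "wy": 0, "wz": 0.04, "gripper": 1},
    {"tx": -0.128, "ty": -0.082, "tz": 0, "wx": 0, "wy": 0, "wz": 0.053, "gripper": 1},
    {"tx": -0.16, "ty": -0.103, "tz": 0, "wx": 0, "wy": 0, "wz": 0.066, "gripper": 1},
  ],
)

```text
time_s: 3.17
position: [0.49, -0.0521, 0.3006]
tool_rot: [1.712, 2.634, 0.002]
contact_force: [0.9, 1.1, 1.0]
opening: 0.0855
gripper_force: 0.0
```

Emit:
move_arm(
  steps=[
    {"tx": -0.032, "ty": -0.021, "tz": 0, "wx": 0, "wy": 0, "wz": 0.01, "gripper": 1},
    {"tx": -0.064, "ty": -0.042, "tz": 0, "wx": 0, "wy": 0, "wz": 0.02, "gripper": 1},
    {"tx": -0.097, "ty": -0.063, "tz": 0, "wx": 0, "wy": 0, "wz": 0.03, "gripper": 1},
    {"tx": -0.129, "ty": -0.084, "tz": 0, "wx": 0, "wy": 0, "wz": 0.04, "gripper": 1},
    {"tx": -0.161, "ty": -0.105, "tz": 0, "wx": 0, "wy": 0, "wz": 0.05, "gripper": 1},
  ],
)

```text
time_s: 3.58
position: [0.4592, -0.242, 0.3008]
tool_rot: [1.913, 2.491, 0.002]
contact_force: [1.1, 0.5, -0.5]
opening: 0.0854
gripper_force: 0.0
```

Emit:
move_arm(
  steps=[
    {"tx": -0.035, "ty": -0.018, "tz": 0.006, "wx": 0, "wy": 0, "wz": 0.008, "gripper": 1},
    {"tx": -0.07, "ty": -0.037, "tz": 0.012, "wx": 0, "wy": 0, "wz": 0.016, "gripper": 1},
    {"tx": -0.104, "ty": -0.055, "tz": 0.018, "wx": 0, "wy": 0, "wz": 0.023, "gripper": 1},
    {"tx": -0.139, "ty": -0.074, "tz": 0.024, "wx": 0, "wy": 0, "wz": 0.031, "gripper": 1},
    {"tx": -0.173, "ty": -0.092, "tz": 0.03, "wx": 0, "wy": 0, "wz": 0.039, "gripper": 1},
  ],
)

```text
time_s: 4.0
position: [0.4157, -0.4327, 0.2702]
tool_rot: [2.06, 2.371, 0.0]
contact_force: [0.4, 0.5, 0.8]
opening: 0.0856
gripper_force: 0.0
```

```bash
python3 - <<'E'
from plan import *
s=get_state();print({k:np.round(s[k],3).tolist() for k in("time_s","position","tool_rot","joint_positions","contact_force","opening")})
# refine bowl: rim ellipse of outer contour in first top/side pictures vs predicted circle
for n in("side","top"):snapshot(n)
for i in range(2):
  a=pinpoint("side","bowl");b=pinpoint("top","bowl")
  if a and b: print(tri(a[0]["position"],b[0]["position"]),a[0],b[0])
plan([((.418,-.431,.12),rot(8.1)),((.418,-.431,.035),rot(8.1))])
E
```

```text
{'time_s': 4.0, 'position': [0.416, -0.433, 0.27], 'tool_rot': [2.06, 2.371, 0.0], 'joint_positions': [-0.089, 0.324, 1.042, 1.573, -0.283, 1.407, 1.117], 'contact_force': [0.403, 0.529, 0.847], 'opening': 0.086}
t [-0.001  0.001  0.15 ] w [ 0. -0.  0.] | len 0.15 deg 0.0 -> [ 0.418 -0.431  0.12 ]
t [-0.    -0.     0.085] w [ 0. -0.  0.] | len 0.085 deg 0.0 -> [ 0.418 -0.431  0.035]
```

Emit:
move_arm(
  steps=[
    {"tx": 0, "ty": 0, "tz": 0.035, "wx": 0, "wy": 0, "wz": 0, "gripper": 1},
    {"tx": 0, "ty": 0, "tz": 0.07, "wx": 0, "wy": 0, "wz": 0, "gripper": 1},
    {"tx": 0, "ty": 0, "tz": 0.1, "wx": 0, "wy": 0, "wz": 0, "gripper": 1},
    {"tx": 0, "ty": 0, "tz": 0.13, "wx": 0, "wy": 0, "wz": 0, "gripper": 1},
    {"tx": 0, "ty": 0, "tz": 0.155, "wx": 0, "wy": 0, "wz": 0, "gripper": 1},
  ],
)

```text
time_s: 4.72
position: [0.4177, -0.4284, 0.1138]
tool_rot: [-2.055, -2.376, -0.003]
contact_force: [0.4, 0.6, -0.6]
opening: 0.0853
gripper_force: 0.0
```

Emit:
move_arm(
  steps=[
    {"tx": 0, "ty": 0, "tz": 0.02, "wx": 0, "wy": 0, "wz": 0, "gripper": 1},
    {"tx": 0, "ty": 0, "tz": 0.04, "wx": 0, "wy": 0, "wz": 0, "gripper": 1},
    {"tx": 0, "ty": 0, "tz": 0.06, "wx": 0, "wy": 0, "wz": 0, "gripper": 1},
    {"tx": 0, "ty": 0, "tz": 0.08, "wx": 0, "wy": 0, "wz": 0, "gripper": 1},
    {"tx": 0, "ty": 0, "tz": 0.08, "wx": 0, "wy": 0, "wz": 0, "gripper": 1},
  ],
)

```text
time_s: 5.13
position: [0.4166, -0.4273, 0.0325]
tool_rot: [-2.053, -2.372, -0.002]
contact_force: [-0.9, 0.7, -1.1]
opening: 0.0857
gripper_force: 0.0
```

Emit:
move_arm(
  squeeze=60,
  steps=[
    {"tx": 0, "ty": 0, "tz": 0, "wx": 0, "wy": 0, "wz": 0, "gripper": 0},
    {"tx": 0, "ty": 0, "tz": 0, "wx": 0, "wy": 0, "wz": 0, "gripper": 0},
    {"tx": 0, "ty": 0, "tz": 0, "wx": 0, "wy": 0, "wz": 0, "gripper": 0},
    {"tx": 0, "ty": 0, "tz": 0, "wx": 0, "wy": 0, "wz": 0, "gripper": 0},
    {"tx": 0, "ty": 0, "tz": 0, "wx": 0, "wy": 0, "wz": 0, "gripper": 0},
  ],
)

```text
time_s: 5.55
position: [0.4166, -0.4313, 0.0363]
tool_rot: [2.059, 2.371, 0.001]
contact_force: [-0.8, -0.5, -0.0]
opening: 0.0255
gripper_force: 0.0
```

Emit:
move_arm(
  squeeze=60,
  steps=[
    {"tx": 0, "ty": 0, "tz": 0, "wx": 0, "wy": 0, "wz": 0, "gripper": 0},
    {"tx": 0, "ty": 0, "tz": 0, "wx": 0, "wy": 0, "wz": 0, "gripper": 0},
    {"tx": 0, "ty": 0, "tz": 0, "wx": 0, "wy": 0, "wz": 0, "gripper": 0},
    {"tx": 0, "ty": 0, "tz": 0, "wx": 0, "wy": 0, "wz": 0, "gripper": 0},
    {"tx": 0, "ty": 0, "tz": 0, "wx": 0, "wy": 0, "wz": 0, "gripper": 0},
  ],
)

```text
time_s: 5.97
position: [0.4167, -0.4312, 0.036]
tool_rot: [2.059, 2.371, 0.001]
contact_force: [0.4, 1.1, 5.5]
opening: 0.0086
gripper_force: 63.6
```

Emit:
move_arm(
  steps=[
    {"tx": 0, "ty": 0, "tz": -0.01, "wx": 0, "wy": 0, "wz": 0, "gripper": 0},
    {"tx": 0, "ty": 0, "tz": -0.03, "wx": 0, "wy": 0, "wz": 0, "gripper": 0},
    {"tx": 0, "ty": 0, "tz": -0.055, "wx": 0, "wy": 0, "wz": 0, "gripper": 0},
    {"tx": 0, "ty": 0, "tz": -0.08, "wx": 0, "wy": 0, "wz": 0, "gripper": 0},
    {"tx": 0, "ty": 0, "tz": -0.1, "wx": 0, "wy": 0, "wz": 0, "gripper": 0},
  ],
)

```text
time_s: 6.38
position: [0.4152, -0.4312, 0.1369]
tool_rot: [-2.061, -2.37, 0.001]
contact_force: [0.6, -0.6, -4.2]
opening: 0.0092
gripper_force: 62.5
```

Emit:
move_arm(
  steps=[
    {"tx": 0, "ty": 0, "tz": -0.03, "wx": 0, "wy": 0, "wz": 0, "gripper": 0},
    {"tx": 0, "ty": 0, "tz": -0.06, "wx": 0, "wy": 0, "wz": 0, "gripper": 0},
    {"tx": 0, "ty": 0, "tz": -0.09, "wx": 0, "wy": 0, "wz": 0, "gripper": 0},
    {"tx": 0, "ty": 0, "tz": -0.12, "wx": 0, "wy": 0, "wz": 0, "gripper": 0},
    {"tx": 0, "ty": 0, "tz": -0.145, "wx": 0, "wy": 0, "wz": 0, "gripper": 0},
  ],
)

```text
time_s: 6.8
position: [0.415, -0.4311, 0.2823]
tool_rot: [-2.062, -2.37, 0.001]
contact_force: [0.7, -1.2, -4.7]
opening: 0.0089
gripper_force: 62.4
```

```bash
python3 - <<'E'
from plan import *
s=get_state();print({k:np.round(s[k],3).tolist() for k in("time_s","position","tool_rot","joint_positions","contact_force","opening","gripper_force")})
im=snapshot("side");cv2.imwrite("pics/side1.png",im[:,:,::-1])
z=s["position"][2]
plan([((.42,-.30,z),rot(8.1)),((.435,-.17,z),rot(8.1)),((.45,-.054,z),rot(8.1)),((.45,-.054,.13),rot(8.1)),((.45,-.054,.044),rot(8.1)),((.534,-.0426,.044),rot(8.1))])
E
```

```text
{'time_s': 6.8, 'position': [0.415, -0.431, 0.282], 'tool_rot': [-2.062, -2.37, 0.001], 'joint_positions': [-0.097, 0.315, 1.049, 1.557, -0.274, 1.43, 1.109], 'contact_force': [0.706, -1.236, -4.693], 'opening': 0.009, 'gripper_force': 62.444}
t [0.131 0.022 0.004] w [ 0.001  0.001 -0.001] | len 0.133 deg 0.3 -> [ 0.42  -0.3    0.282]
t [ 0.126  0.033 -0.   ] w [0. 0. 0.] | len 0.13 deg 0.0 -> [ 0.435 -0.17   0.282]
t [ 0.113  0.032 -0.   ] w [0. 0. 0.] | len 0.117 deg 0.0 -> [ 0.45  -0.054  0.282]
t [ 0.    -0.     0.152] w [0. 0. 0.] | len 0.152 deg 0.0 -> [ 0.45  -0.054  0.13 ]
t [ 0.    -0.     0.086] w [0. 0. 0.] | len 0.086 deg 0.0 -> [ 0.45  -0.054  0.044]
t [-0.     0.084  0.   ] w [0. 0. 0.] | len 0.084 deg 0.0 -> [ 0.534 -0.043  0.044]
```

View pics/side1.png

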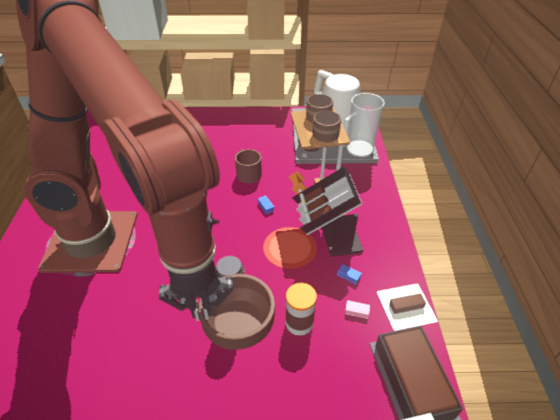

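The bowl (≈238,310) hangs level from the gripper, clear above the flask (cap at ≈230,268) and can. Next I carry it over to the front of the mat.

Emit:
move_arm(
  steps=[
    {"tx": 0.016, "ty": 0.002, "tz": 0, "wx": 0, "wy": 0, "wz": 0, "gripper": 0},
    {"tx": 0.042, "ty": 0.006, "tz": 0, "wx": 0, "wy": 0, "wz": 0, "gripper": 0},
    {"tx": 0.07, "ty": 0.011, "tz": 0, "wx": 0, "wy": 0, "wz": 0, "gripper": 0},
    {"tx": 0.1, "ty": 0.017, "tz": 0, "wx": 0, "wy": 0, "wz": 0, "gripper": 0},
    {"tx": 0.131, "ty": 0.022, "tz": 0, "wx": 0, "wy": 0, "wz": 0, "gripper": 0},
  ],
)

```text
time_s: 7.27
position: [0.4184, -0.2974, 0.2792]
tool_rot: [-2.061, -2.369, 0.003]
contact_force: [0.5, 0.6, -5.3]
opening: 0.0086
gripper_force: 63.5
```

Emit:
move_arm(
  steps=[
    {"tx": 0.025, "ty": 0.006, "tz": 0, "wx": 0, "wy": 0, "wz": 0, "gripper": 0},
    {"tx": 0.05, "ty": 0.012, "tz": 0, "wx": 0, "wy": 0, "wz": 0, "gripper": 0},
    {"tx": 0.075, "ty": 0.019, "tz": 0, "wx": 0, "wy": 0, "wz": 0, "gripper": 0},
    {"tx": 0.1, "ty": 0.026, "tz": 0, "wx": 0, "wy": 0, "wz": 0, "gripper": 0},
    {"tx": 0.126, "ty": 0.033, "tz": 0, "wx": 0, "wy": 0, "wz": 0, "gripper": 0},
  ],
)

```text
time_s: 7.68
position: [0.4335, -0.1681, 0.2798]
tool_rot: [-2.061, -2.37, 0.001]
contact_force: [0.7, 0.6, -4.7]
opening: 0.0084
gripper_force: 63.4
```

Emit:
move_arm(
  steps=[
    {"tx": 0.027, "ty": 0.008, "tz": 0, "wx": 0, "wy": 0, "wz": 0, "gripper": 0},
    {"tx": 0.054, "ty": 0.015, "tz": 0, "wx": 0, "wy": 0, "wz": 0, "gripper": 0},
    {"tx": 0.08, "ty": 0.023, "tz": 0, "wx": 0, "wy": 0, "wz": 0, "gripper": 0},
    {"tx": 0.102, "ty": 0.029, "tz": 0, "wx": 0, "wy": 0, "wz": 0, "gripper": 0},
    {"tx": 0.113, "ty": 0.032, "tz": 0, "wx": 0, "wy": 0, "wz": 0, "gripper": 0},
  ],
)

```text
time_s: 8.1
position: [0.4498, -0.0498, 0.2795]
tool_rot: [-2.056, -2.373, 0.002]
contact_force: [0.7, 0.1, -5.0]
opening: 0.0087
gripper_force: 63.3
```

Emit:
move_arm(
  steps=[
    {"tx": 0, "ty": 0, "tz": 0.03, "wx": 0, "wy": 0, "wz": 0, "gripper": 0},
    {"tx": 0, "ty": 0, "tz": 0.06, "wx": 0, "wy": 0, "wz": 0, "gripper": 0},
    {"tx": 0, "ty": 0, "tz": 0.09, "wx": 0, "wy": 0, "wz": 0, "gripper": 0},
    {"tx": 0, "ty": 0, "tz": 0.12, "wx": 0, "wy": 0, "wz": 0, "gripper": 0},
    {"tx": 0, "ty": 0, "tz": 0.145, "wx": 0, "wy": 0, "wz": 0, "gripper": 0},
  ],
)

```text
time_s: 8.52
position: [0.4489, -0.0535, 0.133]
tool_rot: [-2.061, -2.369, 0.003]
contact_force: [0.4, 0.2, -5.5]
opening: 0.0087
gripper_force: 63.5
```

```bash
python3 - <<'E'
from plan import *
s=get_state();print({k:np.round(s[k],3).tolist() for k in("time_s","position","tool_rot","joint_positions","contact_force","opening","gripper_force")})
im=snapshot("side");im2=snapshot("top")
cv2.imwrite("pics/st2.png",np.vstack([cv2.resize(im[130:330,150:400],None,fx=1.7,fy=1.7),cv2.resize(im2[120:270,150:400],None,fx=1.7,fy=1.7)])[:,:,::-1])
plan([((.45,-.054,.043),rot(8.1)),((.534,-.0426,.043),rot(8.1))])
E
```

```text
{'time_s': 8.517, 'position': [0.449, -0.054, 0.133], 'tool_rot': [-2.061, -2.369, 0.003], 'joint_positions': [-0.681, -0.018, 0.706, 2.077, 0.014, 1.081, 0.157], 'contact_force': [0.357, 0.23, -5.455], 'opening': 0.009, 'gripper_force': 63.504}
t [-0.001  0.004  0.089] w [-0.003  0.    -0.001] | len 0.089 deg 0.6 -> [ 0.45  -0.054  0.043]
t [-0.     0.085 -0.   ] w [0. 0. 0.] | len 0.085 deg 0.0 -> [ 0.534 -0.043  0.043]
```

View pics/st2.png

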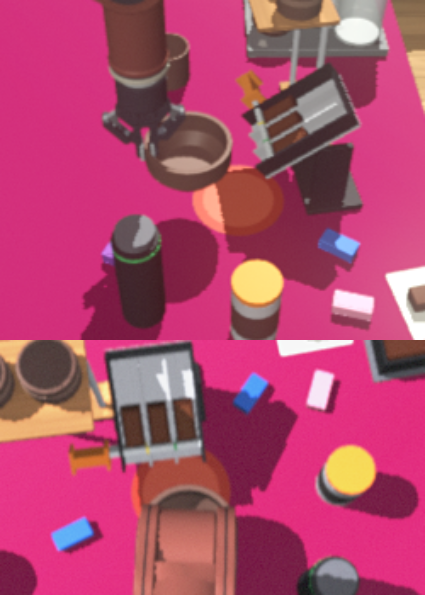

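The bowl hangs just in front of the mat and short of the lip. Now I go down, slide in low and measure the bowl.

Emit:
move_arm(
  steps=[
    {"tx": 0, "ty": 0, "tz": 0.02, "wx": 0, "wy": 0, "wz": 0, "gripper": 0},
    {"tx": 0, "ty": 0, "tz": 0.04, "wx": 0, "wy": 0, "wz": 0, "gripper": 0},
    {"tx": 0, "ty": 0, "tz": 0.06, "wx": 0, "wy": 0, "wz": 0, "gripper": 0},
    {"tx": 0, "ty": 0, "tz": 0.08, "wx": 0, "wy": 0, "wz": 0, "gripper": 0},
    {"tx": 0, "ty": 0, "tz": 0.089, "wx": 0, "wy": 0, "wz": 0, "gripper": 0},
  ],
)

```text
time_s: 9.03
position: [0.45, -0.0528, 0.0457]
tool_rot: [-2.06, -2.371, 0.002]
contact_force: [-0.2, -0.5, -5.4]
opening: 0.0084
gripper_force: 63.5
```

Emit:
move_arm(
  steps=[
    {"tx": 0, "ty": 0.015, "tz": 0, "wx": 0, "wy": 0, "wz": 0, "gripper": 0},
    {"tx": 0, "ty": 0.035, "tz": 0, "wx": 0, "wy": 0, "wz": 0, "gripper": 0},
    {"tx": 0, "ty": 0.055, "tz": 0, "wx": 0, "wy": 0, "wz": 0, "gripper": 0},
    {"tx": 0, "ty": 0.075, "tz": 0, "wx": 0, "wy": 0, "wz": 0, "gripper": 0},
    {"tx": 0, "ty": 0.086, "tz": 0, "wx": 0, "wy": 0, "wz": 0, "gripper": 0},
  ],
)

```text
time_s: 9.45
position: [0.5388, -0.0398, 0.0481]
tool_rot: [2.058, 2.372, 0.003]
contact_force: [0.8, 0.7, -5.3]
opening: 0.0086
gripper_force: 63.4
```

```bash
python3 - <<'E'
from plan import *
s=get_state();print({k:np.round(s[k],3).tolist() for k in("time_s","position","tool_rot","contact_force","opening","gripper_force")})
for n in("side","top"):snapshot(n)
a=pinpoint("side","bowl")[:1];b=pinpoint("top","bowl")[:1];print(a,b)
if a: print(atz("side",a[0]["position"],.006))
R=Ro.from_rotvec(s["tool_rot"]).as_matrix();print("bowl by tool",np.array(s["position"])+R[:,1]*.066,"lean",R[2])
E
```

```text
{'time_s': 9.45, 'position': [0.539, -0.04, 0.048], 'tool_rot': [2.058, 2.372, 0.003], 'contact_force': [0.757, 0.672, -5.327], 'opening': 0.009, 'gripper_force': 63.426}
[{'position': [294.1, 246.6], 'confidence': 0.78}] [{'position': [240.3, 170.3], 'confidence': 0.34}]
[ 0.60969966 -0.03469374  0.006     ]
bowl by tool [ 0.60418313 -0.03046013  0.04823632] lean [-3.08206134e-04  2.51506778e-03 -9.99996790e-01]
```

Emit:
move_arm(
  steps=[
    {"tx": -0.001, "ty": -0.002, "tz": 0.001, "wx": 0, "wy": 0, "wz": 0, "gripper": 0},
    {"tx": -0.003, "ty": -0.006, "tz": 0.003, "wx": 0, "wy": 0, "wz": 0, "gripper": 0},
    {"tx": -0.003, "ty": -0.006, "tz": 0.005, "wx": 0, "wy": 0, "wz": 0, "gripper": 0},
    {"tx": -0.003, "ty": -0.006, "tz": 0.007, "wx": 0, "wy": 0, "wz": 0, "gripper": 0},
    {"tx": -0.003, "ty": -0.006, "tz": 0.008, "wx": 0, "wy": 0, "wz": 0, "gripper": 0},
  ],
)

```text
time_s: 10.07
position: [0.5297, -0.0443, 0.0381]
tool_rot: [-2.06, -2.371, 0.0]
contact_force: [-0.9, 0.0, -6.1]
opening: 0.0084
gripper_force: 63.4
```

Emit:
move_arm(
  steps=[
    {"tx": 0, "ty": 0, "tz": 0.001, "wx": 0, "wy": 0, "wz": 0, "gripper": 0},
    {"tx": 0, "ty": 0, "tz": 0.002, "wx": 0, "wy": 0, "wz": 0, "gripper": 0},
    {"tx": 0, "ty": 0, "tz": 0.002, "wx": 0, "wy": 0, "wz": 0, "gripper": 0},
    {"tx": 0, "ty": 0, "tz": 0.002, "wx": 0, "wy": 0, "wz": 0, "gripper": 0},
    {"tx": 0, "ty": 0, "tz": 0.002, "wx": 0, "wy": 0, "wz": 0, "gripper": 0},
  ],
)

```text
time_s: 10.48
position: [0.5302, -0.0443, 0.0364]
tool_rot: [2.06, 2.372, -0.0]
contact_force: [-1.0, -0.0, -3.7]
opening: 0.0084
gripper_force: 63.5
```

Emit:
move_arm(
  steps=[
    {"tx": 0, "ty": 0.001, "tz": 0.001, "wx": 0, "wy": 0, "wz": 0, "gripper": 0},
    {"tx": 0, "ty": 0.002, "tz": 0.001, "wx": 0, "wy": 0, "wz": 0, "gripper": 0},
    {"tx": 0, "ty": 0.002, "tz": 0.001, "wx": 0, "wy": 0, "wz": 0, "gripper": 0.15},
    {"tx": 0, "ty": 0.002, "tz": 0.001, "wx": 0, "wy": 0, "wz": 0, "gripper": 0.3},
    {"tx": 0, "ty": 0.002, "tz": 0.001, "wx": 0, "wy": 0, "wz": 0, "gripper": 0.5},
  ],
)

```text
time_s: 10.9
position: [0.533, -0.0441, 0.0357]
tool_rot: [2.06, 2.371, 0.002]
contact_force: [-0.3, -0.1, 0.5]
opening: 0.0361
gripper_force: 0.0
```

Emit:
move_arm(
  steps=[
    {"tx": 0, "ty": 0, "tz": 0, "wx": 0, "wy": 0, "wz": 0, "gripper": 0.5},
    {"tx": 0, "ty": 0, "tz": -0.02, "wx": 0, "wy": 0, "wz": 0, "gripper": 0.5},
    {"tx": 0, "ty": 0, "tz": -0.05, "wx": 0, "wy": 0, "wz": 0, "gripper": 0.5},
    {"tx": 0, "ty": 0, "tz": -0.09, "wx": 0, "wy": 0, "wz": 0, "gripper": 0.5},
    {"tx": 0, "ty": 0, "tz": -0.12, "wx": 0, "wy": 0, "wz": 0, "gripper": 0.5},
  ],
)

```text
time_s: 11.32
position: [0.5326, -0.0445, 0.1578]
tool_rot: [2.061, 2.37, 0.001]
contact_force: [1.6, 0.9, 0.4]
opening: 0.043
gripper_force: 0.0
```

Emit:
move_arm(
  steps=[
    {"tx": 0, "ty": -0.015, "tz": -0.03, "wx": 0, "wy": 0, "wz": 0, "gripper": 0.5},
    {"tx": 0, "ty": -0.03, "tz": -0.06, "wx": 0, "wy": 0, "wz": 0, "gripper": 0.5},
    {"tx": 0.02, "ty": -0.045, "tz": -0.08, "wx": 0, "wy": 0, "wz": 0, "gripper": 0.5},
    {"tx": 0.05, "ty": -0.06, "tz": -0.08, "wx": 0, "wy": 0, "wz": 0, "gripper": 0.5},
    {"tx": 0.08, "ty": -0.07, "tz": -0.08, "wx": 0, "wy": 0, "wz": 0, "gripper": 0.5},
  ],
)

```text
time_s: 11.73
position: [0.4515, 0.0254, 0.2371]
tool_rot: [2.063, 2.368, 0.006]
contact_force: [0.7, 2.0, -0.6]
opening: 0.0425
gripper_force: 0.0
```

```bash
python3 - <<'E'
from plan import *
s=get_state();print({k:np.round(s[k],3).tolist() for k in("time_s","position","tool_rot","joint_positions","contact_force","opening","gripper_force")})
for n in("side","top"):
    im=snapshot(n);cv2.imwrite(f"pics/{n}3.png",im[:,:,::-1])
for q in("bowl","gauge_grip"):
    a=pinpoint("side",q)[:1];b=pinpoint("top",q)[:1];print(q,a,b)
    if a and b: print(tri(a[0]["position"],b[0]["position"]))
E
```

```text
{'time_s': 11.733, 'position': [0.451, 0.025, 0.237], 'tool_rot': [2.063, 2.368, 0.006], 'joint_positions': [-0.804, -0.133, 0.604, 1.939, 0.077, 1.309, -0.086], 'contact_force': [0.703, 1.965, -0.593], 'opening': 0.043, 'gripper_force': 0.0}
bowl [{'position': [290.0, 248.0], 'confidence': 0.89}] [{'position': [258.4, 209.0], 'confidence': 0.93}]
(array([ 0.59685287, -0.03905553,  0.00478982]), [np.float64(0.6), np.float64(0.6)])
gauge_grip [{'position': [301.2, 217.2], 'confidence': 0.56}] [{'position': [205.6, 190.0], 'confidence': 0.92}]
(array([ 0.64498806,  0.10840907, -0.0150998 ]), [np.float64(6.3), np.float64(6.3)])
```

View pics/side3.png

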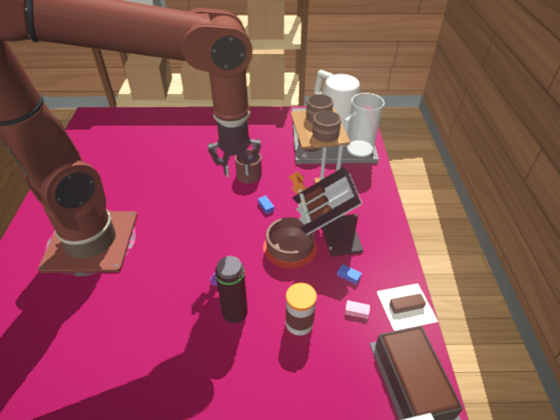

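Bowl stands on the mat (≈290,240), matching the mat's centre within a few mm. Next, refine the handle position from its orange silhouette.

```bash
cat > hand.py <<'E'
from fit import *
e1=np.array((.829,0,.559));e2=np.array((-.559,0,.829));g0=np.array((.006,.105,.143));Y=np.array((0,1,0))
def mask(im):
    h=cv2.cvtColor(im,cv2.COLOR_BGR2HSV); return cv2.inRange(h,(6,140,90),(18,255,255))
def sil(n,c):
    m=np.zeros((420*4,560*4),np.uint8)
    for (a,b0,b1) in((.008,-.023,.023),(.017,-.028,-.023),(.017,.023,.028)):
        q=np.array([proj(n,c+W((0,0,p[2]),0*Y+s1*a*e1+h*e2+yy*Y)) for s1 in(-1,1) for h in(-.024,.014) for yy in(b0,b1)])
        cv2.fillConvexPoly(m,cv2.convexHull(((q+.5)*4).round().astype(np.int32)),255)
    return cv2.resize(m,(560,420),interpolation=cv2.INTER_AREA)/255.
def fit(files,c0,d=None):
    M={}
    for n,f in files.items():
        m=mask(cv2.imread(f)); u,v=proj(n,c0).astype(int); k=np.zeros_like(m);k[v-20:v+20,u-24:u+24]=1; M[n]=(m*k>0).astype(float); print(n,"area",M[n].sum(),sil(n,c0).sum().round())
    from scipy.optimize import minimize
    cost=lambda x:sum(((sil(n,c0+x*.01)-M[n])**2).sum() for n in M)
    r=min((minimize(cost,np.array(s),method="Nelder-Mead",options=dict(initial_simplex=np.array(s)+np.vstack([np.zeros(3),np.eye(3)*.6]))) for s in((0,0,0),(.3,.3,-.5),(-.3,-.3,.5))),key=lambda r:r.fun)
    return c0+r.x*.01,r.fun,cost(np.zeros(3))
E
python3 - <<'E'
from hand import *
c0=W(p,g0); c,f,f0=fit(dict(side="pics/side0.png",top="pics/top0.png"),c0); print(c0.round(4),c.round(4),f,f0)
E
```

```text
side area 190.0 269.0
top area 250.0 327.0Traceback (most recent call last):
  File "<stdin>", line 2, in <module>
  File "hand.py", line 17, in fit
    r=min((minimize(cost,np.array(s),method="Nelder-Mead",options=dict(initial_simplex=np.array(s)+np.vstack([np.zeros(3),np.eye(3)*.6]))) for s in((0,0,0),(.3,.3,-.5),(-.3,-.3,.5))),key=lambda r:r.fun)
  File "hand.py", line 17, in <genexpr>
    r=min((minimize(cost,np.array(s),method="Nelder-Mead",options=dict(initial_simplex=np.array(s)+np.vstack([np.zeros(3),np.eye(3)*.6]))) for s in((0,0,0),(.3,.3,-.5),(-.3,-.3,.5))),key=lambda r:r.fun)
           ~~~~~~~~^^^^^^^^^^^^^^^^^^^^^^^^^^^^^^^^^^^^^^^^^^^^^^^^^^^^^^^^^^^^^^^^^^^^^^^^^^^^^^^^^^^^^^^^^^^^^^^^^^^^^^^^^^^^^^^^^^^^^^^
    res = _minimize_neldermead(fun, x0, args, callback, bounds=bounds,
                               **options)
    fxcc = func(xcc)
    fx = function(np.copy(x), *(wrapper_args + args))
  File "hand.py", line 16, in <lambda>
    cost=lambda x:sum(((sil(n,c0+x*.01)-M[n])**2).sum() for n in M)
                  ~~~^^^^^^^^^^^^^^^^^^^^^^^^^^^^^^^^^^^^^^^^^^^^^^
  File "hand.py", line 16, in <genexpr>
    cost=lambda x:sum(((sil(n,c0+x*.01)-M[n])**2).sum() for n in M)
                        ~~~^^^^^^^^^^^^
  File "hand.py", line 8, in sil
    q=np.array([proj(n,c+W((0,0,p[2]),0*Y+s1*a*e1+h*e2+yy*Y)) for s1 in(-1,1) for h in(-.024,.014) for yy in(b0,b1)])
                ~~~~^^^^^^^^^^^^^^^^^^^^^^^^^^^^^^^^^^^^^^^^^
  File "h.py", line 8, in proj
    f,cx,cy,R,t=K(n); p=R@np.array(X)+t; return np.array([cx+f*p[0]/p[2],cy+f*p[1]/p[2]])
                ~^^^
  File "h.py", line 5, in K
    c=camera_params(n); f=210/np.tan(np.radians(c["vertical_fov"])/2)
ValueError: time passes only in moves, steps and waits
```

```bash
sed -i 's/^def K(n):/import functools\n@functools.lru_cache(None)\ndef K(n):/' h.py; sed -i 's/(6,140,90),(18,255,255)/(4,120,50),(20,255,255)/' hand.py
python3 - <<'E'
from hand import *
c0=W(p,g0); c,f,f0=fit(dict(side="pics/side0.png",top="pics/top0.png"),c0); print(c0.round(4),c.round(4),f,f0)
for n in("side","top"):
    m=mask(cv2.imread(f"pics/{n}0.png")); u,v=proj(n,c0).astype(int); k=np.zeros_like(m);k[v-20:v+20,u-24:u+24]=1
    for q,s in(("mask",(m*k>0).astype(float)),("c0",sil(n,c0)),("c",sil(n,c))):
        yy,xx=np.nonzero(s>.5); print(n,q,len(xx),"cen",xx.mean().round(1),yy.mean().round(1),"box",xx.min(),xx.max(),yy.min(),yy.max())
E
```

```text
side area 313.0 269.0
top area 489.0 327.0
[0.6227 0.0952 0.143 ] [0.6193 0.0966 0.1447] 434.92392156862746 483.03324875048054
side mask 313 cen 303.3 185.7 box 289 320 172 201
side c0 272 cen 298.9 184.1 box 290 308 172 196
side c 264 cen 297.8 183.3 box 289 307 171 195
top mask 489 cen 199.8 180.9 box 179 226 168 198
top c0 330 cen 203.0 187.9 box 191 216 178 198
top c 336 cen 202.4 188.9 box 190 215 179 199
```

```bash
python3 - <<'E'
from plan import *
import fit
yaw=fit.p[2]; Rz=Ro.from_euler("z",yaw).as_matrix()
e1=Rz@(.829,0,.559);e2=Rz@(-.559,0,.829);R=np.column_stack([Rz[:,1],e1,-e2]); g=np.array((.621,.096,.144))
np.savez("g.npz",g=g,e1=e1,e2=e2,R=R)
R0=rot(8.1); Rm=R0@Ro.from_euler("x",-17,degrees=True).as_matrix()
a,b=plan([((.50,.07,.26),Rm),(g+.12*e2,R),(g+.05*e2,R),(g-.018*e2,R)])
print(a,b.round(3))
E
```

```text
t [ 0.038  0.054 -0.025] w [-0.094  0.    -0.001] | len 0.071 deg 16.9 -> [0.5  0.07 0.26]
t [0.009 0.049 0.033] w [-0.095  0.     0.   ] | len 0.06 deg 17.1 -> [0.555 0.087 0.243]
t [-0.   -0.    0.07] w [ 0. -0.  0.] | len 0.07 deg 0.0 -> [0.593 0.092 0.185]
t [-0.    -0.     0.068] w [ 0. -0.  0.] | len 0.068 deg 0.0 -> [0.631 0.097 0.129]
[0.63142548 0.09748938 0.12880559] [[-0.142  0.82   0.554]
 [ 0.99   0.118  0.079]
 [-0.001  0.56  -0.829]]
```

Emit:
move_arm(
  steps=[
    {"tx": 0.008, "ty": 0.011, "tz": -0.005, "wx": -0.019, "wy": 0, "wz": 0, "gripper": 0.65},
    {"tx": 0.015, "ty": 0.022, "tz": -0.01, "wx": -0.038, "wy": 0, "wz": 0, "gripper": 0.65},
    {"tx": 0.023, "ty": 0.033, "tz": -0.015, "wx": -0.056, "wy": 0, "wz": 0, "gripper": 0.65},
    {"tx": 0.03, "ty": 0.044, "tz": -0.02, "wx": -0.075, "wy": 0, "wz": -0.001, "gripper": 0.65},
    {"tx": 0.038, "ty": 0.054, "tz": -0.025, "wx": -0.094, "wy": 0, "wz": -0.001, "gripper": 0.65},
  ],
)

```text
time_s: 12.45
position: [0.501, 0.0697, 0.2607]
tool_rot: [1.919, 2.211, 0.331]
contact_force: [0.4, -0.4, -0.2]
opening: 0.0557
gripper_force: 0.0
```

Emit:
move_arm(
  steps=[
    {"tx": 0.002, "ty": 0.01, "tz": 0.006, "wx": -0.019, "wy": 0, "wz": 0, "gripper": 0.65},
    {"tx": 0.004, "ty": 0.02, "tz": 0.013, "wx": -0.038, "wy": 0, "wz": 0, "gripper": 0.65},
    {"tx": 0.006, "ty": 0.03, "tz": 0.02, "wx": -0.057, "wy": 0, "wz": 0, "gripper": 0.65},
    {"tx": 0.008, "ty": 0.04, "tz": 0.026, "wx": -0.076, "wy": 0, "wz": 0, "gripper": 0.65},
    {"tx": 0.009, "ty": 0.049, "tz": 0.033, "wx": -0.095, "wy": 0, "wz": 0, "gripper": 0.65},
  ],
)

```text
time_s: 12.87
position: [0.5556, 0.0866, 0.2432]
tool_rot: [1.758, 2.026, 0.623]
contact_force: [-0.0, -1.0, -0.3]
opening: 0.0557
gripper_force: 0.0
```

```bash
python3 - <<'E'
from plan import *
s=get_state();print({k:np.round(s[k],3).tolist() for k in("time_s","position","tool_rot","joint_positions","contact_force","opening","gripper_force")})
d=np.load("g.npz"); g,e2,R=d["g"],d["e2"],d["R"]; print((Ro.from_matrix(R)).as_rotvec())
plan([(g+.04*e2,R),(g-.018*e2,R)])
im=snapshot("side");im2=snapshot("top");cv2.imwrite("pics/st4.png",np.hstack([cv2.resize(im[90:270,180:370],None,fx=2,fy=2),cv2.resize(im2[110:290,130:320],None,fx=2,fy=2)])[:,:,::-1])
E
```

```text
{'time_s': 12.867, 'position': [0.556, 0.087, 0.243], 'tool_rot': [1.758, 2.026, 0.623], 'joint_positions': [-0.762, -0.3, 0.4, 2.188, 0.373, 0.67, -0.429], 'contact_force': [-0.01, -1.043, -0.291], 'opening': 0.056, 'gripper_force': 0.0}
[1.76039511 2.02784906 0.61982164]
t [ 0.    -0.001  0.079] w [ 0.001 -0.     0.   ] | len 0.079 deg 0.2 -> [0.599 0.093 0.177]
t [0.    0.    0.058] w [ 0. -0.  0.] | len 0.058 deg 0.0 -> [0.631 0.097 0.129]
```

View pics/st4.png

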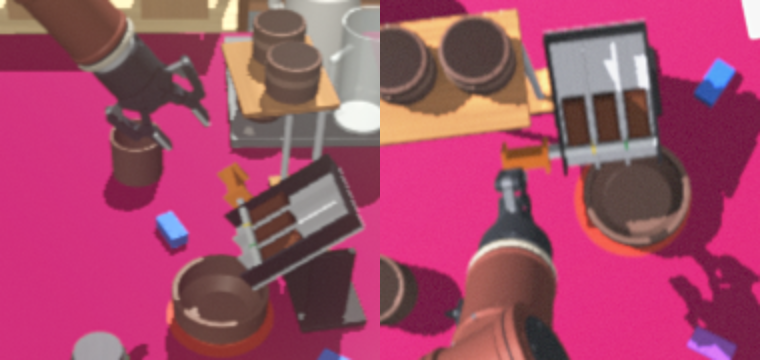

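Emit:
move_arm(
  steps=[
    {"tx": 0, "ty": 0, "tz": 0.016, "wx": 0, "wy": 0, "wz": 0, "gripper": 0.65},
    {"tx": 0, "ty": 0, "tz": 0.032, "wx": 0, "wy": 0, "wz": 0, "gripper": 0.65},
    {"tx": 0, "ty": 0, "tz": 0.048, "wx": 0, "wy": 0, "wz": 0, "gripper": 0.65},
    {"tx": 0, "ty": 0, "tz": 0.064, "wx": 0, "wy": 0, "wz": 0, "gripper": 0.65},
    {"tx": 0, "ty": 0, "tz": 0.079, "wx": 0, "wy": 0, "wz": 0, "gripper": 0.65},
  ],
)

```text
time_s: 13.38
position: [0.5991, 0.0926, 0.1773]
tool_rot: [1.76, 2.029, 0.617]
contact_force: [0.3, -0.1, 0.1]
opening: 0.0558
gripper_force: 0.0
```

```bash
python3 - <<'E'
from plan import *
s=get_state();print({k:np.round(s[k],3).tolist() for k in("time_s","position","joint_positions","contact_force","opening")})
d=np.load("g.npz"); g,e2,R=d["g"],d["e2"],d["R"]
plan([(g-.018*e2,R)])
im=snapshot("side");im2=snapshot("top")
o=[]
for n,i in(("side",im),("top",im2)):
    i=cv2.resize(i,None,fx=5,fy=5,interpolation=cv2.INTER_CUBIC); i=np.ascontiguousarray(i)
    for X,c in((g,(0,255,0)),(s["position"],(0,255,255))): cv2.drawMarker(i,tuple(((proj(n,X)+.5)*5).astype(int).tolist()),c,cv2.MARKER_CROSS,14,1)
    u,v=(proj(n,g)*5).astype(int); o.append(i[v-250:v+250,u-190:u+190])
cv2.imwrite("pics/st5.png",np.hstack(o)[:,:,::-1])
E
```

```text
{'time_s': 13.383, 'position': [0.599, 0.093, 0.177], 'joint_positions': [-0.794, -0.108, 0.503, 2.19, 0.287, 0.473, -0.354], 'contact_force': [0.275, -0.128, 0.119], 'opening': 0.056}
t [ 0.    -0.     0.058] w [-0.  0.  0.] | len 0.058 deg 0.0 -> [0.631 0.097 0.129]
```

View pics/st5.png

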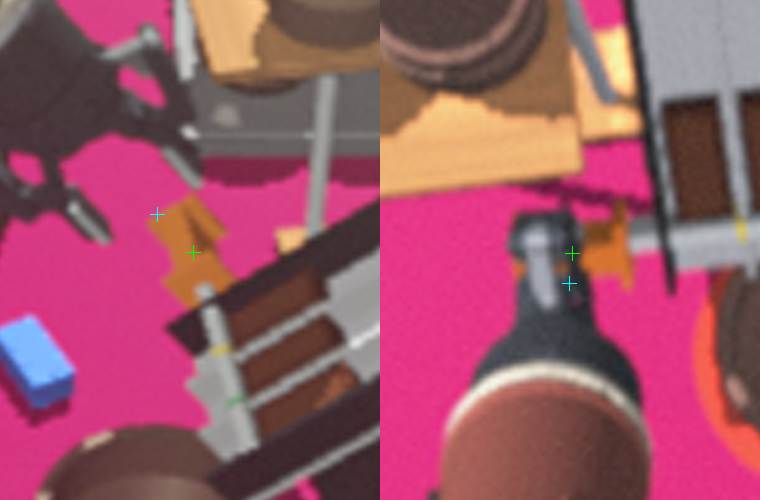

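The markers agree: handle centre at the green cross and fingertips straddling it (the top-view offset is parallax of the knuckles). Go in and close.

Emit:
move_arm(
  steps=[
    {"tx": 0, "ty": 0, "tz": 0.012, "wx": 0, "wy": 0, "wz": 0, "gripper": 0.65},
    {"tx": 0, "ty": 0, "tz": 0.024, "wx": 0, "wy": 0, "wz": 0, "gripper": 0.65},
    {"tx": 0, "ty": 0, "tz": 0.036, "wx": 0, "wy": 0, "wz": 0, "gripper": 0.65},
    {"tx": 0, "ty": 0, "tz": 0.048, "wx": 0, "wy": 0, "wz": 0, "gripper": 0.65},
    {"tx": 0, "ty": 0, "tz": 0.058, "wx": 0, "wy": 0, "wz": 0, "gripper": 0.65},
  ],
)

```text
time_s: 13.9
position: [0.6309, 0.098, 0.1298]
tool_rot: [1.759, 2.03, 0.619]
contact_force: [-0.3, 0.0, -0.4]
opening: 0.0555
gripper_force: 0.0
```

Emit:
move_arm(
  squeeze=90,
  steps=[
    {"tx": 0, "ty": 0, "tz": 0, "wx": 0, "wy": 0, "wz": 0, "gripper": 0.4},
    {"tx": 0, "ty": 0, "tz": 0, "wx": 0, "wy": 0, "wz": 0, "gripper": 0},
    {"tx": 0, "ty": 0, "tz": 0, "wx": 0, "wy": 0, "wz": 0, "gripper": 0},
    {"tx": 0, "ty": 0, "tz": 0, "wx": 0, "wy": 0, "wz": 0, "gripper": 0},
    {"tx": 0, "ty": 0, "tz": 0, "wx": 0, "wy": 0, "wz": 0, "gripper": 0},
  ],
)

```text
time_s: 14.32
position: [0.6293, 0.098, 0.1298]
tool_rot: [1.759, 2.03, 0.619]
contact_force: [-10.6, -2.2, 7.4]
opening: 0.015
gripper_force: 87.5
```

Emit:
move_arm(
  squeeze=90,
  steps=[
    {"tx": 0, "ty": 0, "tz": 0, "wx": 0, "wy": 0, "wz": 0, "gripper": 0},
    {"tx": 0, "ty": 0, "tz": 0, "wx": 0, "wy": 0, "wz": 0, "gripper": 0},
    {"tx": 0, "ty": 0, "tz": 0, "wx": 0, "wy": 0, "wz": 0, "gripper": 0},
    {"tx": 0, "ty": 0, "tz": 0, "wx": 0, "wy": 0, "wz": 0, "gripper": 0},
    {"tx": 0, "ty": 0, "tz": 0, "wx": 0, "wy": 0, "wz": 0, "gripper": 0},
  ],
)

```text
time_s: 14.73
position: [0.6293, 0.098, 0.1298]
tool_rot: [1.759, 2.03, 0.62]
contact_force: [-10.1, -1.5, 5.9]
opening: 0.0148
gripper_force: 87.5
```

```bash
python3 - <<'E'
from plan import *
s=get_state();print({k:np.round(s[k],4).tolist() for k in("time_s","position","tool_rot","joint_positions","contact_force","moment","opening","gripper_force")})
E
```

```text
{'time_s': 14.7333, 'position': [0.6293, 0.098, 0.1298], 'tool_rot': [1.7594, 2.0304, 0.6196], 'joint_positions': [-0.796, 0.0483, 0.5523, 2.1764, 0.1072, 0.3366, -0.1997], 'contact_force': [-10.0603, -1.5005, 5.8987], 'moment': [-0.3791, 1.5229, -0.0694], 'opening': 0.0148, 'gripper_force': 87.5258}
```

Emit:
move_arm(
  steps=[
    {"tx": 0.005, "ty": 0, "tz": 0, "wx": 0, "wy": 0, "wz": 0, "gripper": 0},
    {"tx": 0.012, "ty": 0, "tz": 0, "wx": 0, "wy": 0, "wz": 0, "gripper": 0},
    {"tx": 0.02, "ty": 0, "tz": 0, "wx": 0, "wy": 0, "wz": 0, "gripper": 0},
    {"tx": 0.025, "ty": 0, "tz": 0, "wx": 0, "wy": 0, "wz": 0, "gripper": 0},
    {"tx": 0.03, "ty": 0, "tz": 0, "wx": 0, "wy": 0, "wz": 0, "gripper": 0},
  ],
)

```text
time_s: 15.15
position: [0.6252, 0.1262, 0.1298]
tool_rot: [1.761, 2.028, 0.618]
contact_force: [-11.0, -8.2, 8.8]
opening: 0.0145
gripper_force: 88.1
```

```bash
cat > chk.py <<'E'
from plan import *
s=get_state();d=np.load("g.npz");R=d["R"]; dp=np.array(s["position"])-(.6293,.098,.1298)
print(s["time_s"],"disp(tool axes) mm",(R.T@dp*1000).round(1),"F tool",(R.T@np.array(s["contact_force"])).round(1),"rot",(R.T@Ro.from_rotvec(s["tool_rot"]).as_matrix())[[2,0,1],[1,2,0]].round(3),s["opening"],s["gripper_force"],np.round(s["joint_positions"],2))
E
python3 chk.py
```

```text
15.15 disp(tool axes) mm [28.5 -0.1 -0. ] F tool [ -6.6  -5.1 -14. ] rot [ 0.001 -0.001 -0.   ] 0.014473862621591107 88.07217121124268 [-0.85  0.05  0.54  2.17  0.22  0.35 -0.36]
```

Emit:
move_arm(
  steps=[
    {"tx": 0.006, "ty": 0, "tz": 0, "wx": 0, "wy": 0, "wz": 0, "gripper": 0},
    {"tx": 0.012, "ty": 0, "tz": 0, "wx": 0, "wy": 0, "wz": 0, "gripper": 0},
    {"tx": 0.018, "ty": 0, "tz": 0, "wx": 0, "wy": 0, "wz": 0, "gripper": 0},
    {"tx": 0.024, "ty": 0, "tz": 0, "wx": 0, "wy": 0, "wz": 0, "gripper": 0},
    {"tx": 0.03, "ty": 0, "tz": 0, "wx": 0, "wy": 0, "wz": 0, "gripper": 0},
  ],
)

```text
time_s: 15.57
position: [0.6211, 0.1549, 0.1298]
tool_rot: [1.762, 2.027, 0.616]
contact_force: [-12.4, -11.0, 10.0]
opening: 0.0147
gripper_force: 88.5
```

Emit:
move_arm(
  steps=[
    {"tx": 0.006, "ty": 0, "tz": 0, "wx": 0, "wy": 0, "wz": 0, "gripper": 0},
    {"tx": 0.012, "ty": 0, "tz": 0, "wx": 0, "wy": 0, "wz": 0, "gripper": 0},
    {"tx": 0.017, "ty": 0, "tz": 0, "wx": 0, "wy": 0, "wz": 0, "gripper": 0},
    {"tx": 0.02, "ty": 0, "tz": 0, "wx": 0, "wy": 0, "wz": 0, "gripper": 0},
    {"tx": 0.022, "ty": 0, "tz": 0, "wx": 0, "wy": 0, "wz": 0, "gripper": 0},
  ],
)

```text
time_s: 15.98
position: [0.618, 0.1763, 0.1298]
tool_rot: [1.762, 2.027, 0.616]
contact_force: [-13.2, -13.1, 13.1]
opening: 0.0145
gripper_force: 88.9
```

```bash
python3 chk.py; python3 - <<'E'
from plan import *
im=snapshot("side");im2=snapshot("top")
cv2.imwrite("pics/st6.png",np.hstack([cv2.resize(i[v:v+120,u:u+95],None,fx=4,fy=4,interpolation=cv2.INTER_CUBIC) for i,u,v in((im,270,150),(im2,195,130))])[:,:,::-1])
E
```

```text
15.9833 disp(tool axes) mm [79.1 -0.2 -0.1] F tool [-11.2  -5.  -19.2] rot [ 0.002 -0.003  0.001] 0.014529765286197075 88.9138662815094 [-0.95  0.07  0.53  2.16  0.36  0.38 -0.59]
```

View pics/st6.png

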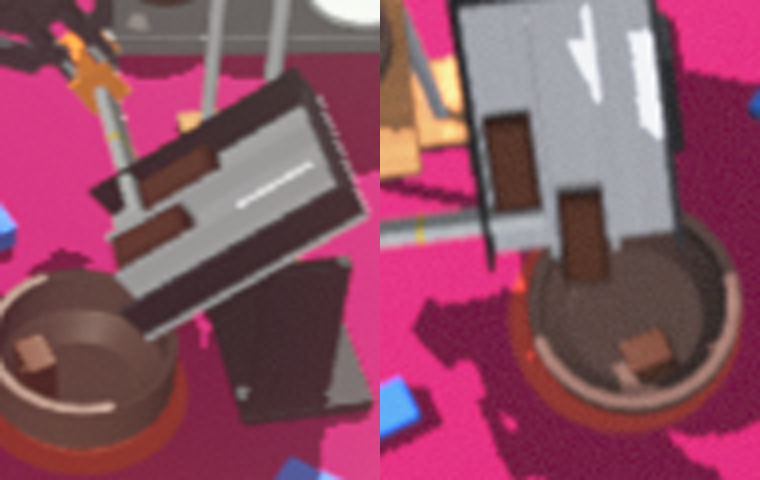

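Bar 1 lies in the bowl, bar 2 is just sliding over the lip and bar 3 is still behind the gate; travel is 79 mm. Add 3 mm and hold.

Emit:
move_arm(
  steps=[
    {"tx": 0.001, "ty": 0, "tz": 0, "wx": 0, "wy": 0, "wz": 0, "gripper": 0},
    {"tx": 0.002, "ty": 0, "tz": 0, "wx": 0, "wy": 0, "wz": 0, "gripper": 0},
    {"tx": 0.003, "ty": 0, "tz": 0, "wx": 0, "wy": 0, "wz": 0, "gripper": 0},
    {"tx": 0.003, "ty": 0, "tz": 0, "wx": 0, "wy": 0, "wz": 0, "gripper": 0},
    {"tx": 0.003, "ty": 0, "tz": 0, "wx": 0, "wy": 0, "wz": 0, "gripper": 0},
  ],
)

```text
time_s: 16.5
position: [0.6176, 0.1789, 0.1297]
tool_rot: [1.762, 2.027, 0.615]
contact_force: [-13.0, -12.5, 13.9]
opening: 0.0145
gripper_force: 88.9
```

Emit:
move_arm(
  steps=[
    {"tx": 0, "ty": 0, "tz": 0, "wx": 0, "wy": 0, "wz": 0, "gripper": 0},
    {"tx": 0, "ty": 0, "tz": 0, "wx": 0, "wy": 0, "wz": 0, "gripper": 0},
    {"tx": 0, "ty": 0, "tz": 0, "wx": 0, "wy": 0, "wz": 0, "gripper": 0},
    {"tx": 0, "ty": 0, "tz": 0, "wx": 0, "wy": 0, "wz": 0, "gripper": 0},
    {"tx": 0, "ty": 0, "tz": 0, "wx": 0, "wy": 0, "wz": 0, "gripper": 0},
  ],
)

```text
time_s: 16.92
position: [0.6176, 0.1789, 0.1297]
tool_rot: [1.762, 2.026, 0.615]
contact_force: [-13.3, -12.2, 12.6]
opening: 0.0148
gripper_force: 88.9
```

Emit:
move_arm(
  steps=[
    {"tx": 0, "ty": 0, "tz": 0, "wx": 0, "wy": 0, "wz": 0, "gripper": 0},
    {"tx": 0, "ty": 0, "tz": 0, "wx": 0, "wy": 0, "wz": 0, "gripper": 0},
    {"tx": 0, "ty": 0, "tz": 0, "wx": 0, "wy": 0, "wz": 0, "gripper": 0},
    {"tx": 0, "ty": 0, "tz": 0, "wx": 0, "wy": 0, "wz": 0, "gripper": 0},
    {"tx": 0, "ty": 0, "tz": 0, "wx": 0, "wy": 0, "wz": 0, "gripper": 0},
  ],
)

```text
time_s: 17.33
position: [0.6176, 0.179, 0.1298]
tool_rot: [1.762, 2.026, 0.616]
contact_force: [-12.6, -12.9, 12.2]
opening: 0.0145
gripper_force: 88.9
```

```bash
python3 chk.py; python3 - <<'E'
from plan import *
im=snapshot("side");im2=snapshot("top")
cv2.imwrite("pics/st7.png",np.hstack([cv2.resize(i[v:v+120,u:u+95],None,fx=4,fy=4,interpolation=cv2.INTER_CUBIC) for i,u,v in((im,265,155),(im2,195,130))])[:,:,::-1])
E
```

```text
17.3333 disp(tool axes) mm [81.8 -0.2 -0.1] F tool [-11.   -5.  -18.1] rot [ 0.002 -0.003  0.001] 0.014515713079383197 88.88707280158997 [-0.95  0.07  0.52  2.16  0.36  0.38 -0.6 ]
```

View pics/st7.png

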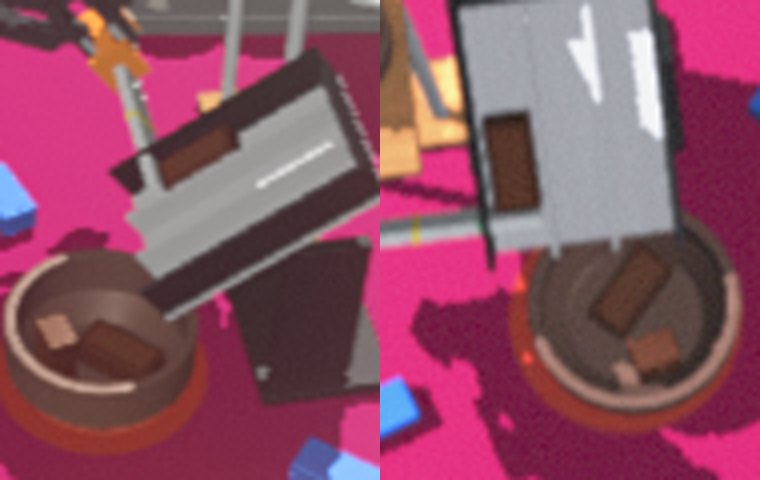

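Both bars (≈125,345 and 55,330 in the side crop) are in the bowl and bar 3 stays in its lane. Ease back.

Emit:
move_arm(
  steps=[
    {"tx": -0.004, "ty": 0, "tz": 0, "wx": 0, "wy": 0, "wz": 0, "gripper": 0},
    {"tx": -0.009, "ty": 0, "tz": 0, "wx": 0, "wy": 0, "wz": 0, "gripper": 0},
    {"tx": -0.014, "ty": 0, "tz": 0, "wx": 0, "wy": 0, "wz": 0, "gripper": 0},
    {"tx": -0.019, "ty": 0, "tz": 0, "wx": 0, "wy": 0, "wz": 0, "gripper": 0},
    {"tx": -0.024, "ty": 0, "tz": 0, "wx": 0, "wy": 0, "wz": 0, "gripper": 0},
  ],
)

```text
time_s: 17.85
position: [0.6209, 0.1556, 0.1298]
tool_rot: [1.762, 2.027, 0.617]
contact_force: [-11.4, -9.5, 10.2]
opening: 0.0148
gripper_force: 88.4
```

Emit:
move_arm(
  steps=[
    {"tx": -0.005, "ty": 0, "tz": 0, "wx": 0, "wy": 0, "wz": 0, "gripper": 0},
    {"tx": -0.01, "ty": 0, "tz": 0, "wx": 0, "wy": 0, "wz": 0, "gripper": 0},
    {"tx": -0.015, "ty": 0, "tz": 0, "wx": 0, "wy": 0, "wz": 0, "gripper": 0},
    {"tx": -0.02, "ty": 0, "tz": 0, "wx": 0, "wy": 0, "wz": 0, "gripper": 0},
    {"tx": -0.025, "ty": 0, "tz": 0, "wx": 0, "wy": 0, "wz": 0, "gripper": 0},
  ],
)

```text
time_s: 18.27
position: [0.6244, 0.1316, 0.1298]
tool_rot: [1.761, 2.028, 0.618]
contact_force: [-9.2, -7.9, 8.5]
opening: 0.0147
gripper_force: 88.0
```

Emit:
move_arm(
  steps=[
    {"tx": -0.005, "ty": 0, "tz": 0, "wx": 0, "wy": 0, "wz": 0, "gripper": 0},
    {"tx": -0.01, "ty": 0, "tz": 0, "wx": 0, "wy": 0, "wz": 0, "gripper": 0},
    {"tx": -0.015, "ty": 0, "tz": 0, "wx": 0, "wy": 0, "wz": 0, "gripper": 0},
    {"tx": -0.02, "ty": 0, "tz": 0, "wx": 0, "wy": 0, "wz": 0, "gripper": 0},
    {"tx": -0.024, "ty": 0, "tz": 0, "wx": 0, "wy": 0, "wz": 0, "gripper": 0},
  ],
)

```text
time_s: 18.68
position: [0.6278, 0.1083, 0.1298]
tool_rot: [1.761, 2.029, 0.618]
contact_force: [-8.5, -4.2, 7.0]
opening: 0.0147
gripper_force: 87.7
```

```bash
python3 chk.py
```

```text
18.6833 disp(tool axes) mm [10.4 -0.  -0.1] F tool [ -2.9  -3.6 -10.9] rot [ 0.001 -0.    -0.   ] 0.014671530751540858 87.74391531944275 [-0.82  0.05  0.55  2.18  0.15  0.34 -0.26]
```

Emit:
move_arm(
  steps=[
    {"tx": -0.003, "ty": 0, "tz": 0, "wx": 0, "wy": 0, "wz": 0, "gripper": 0},
    {"tx": -0.005, "ty": 0, "tz": 0, "wx": 0, "wy": 0, "wz": 0, "gripper": 0},
    {"tx": -0.007, "ty": 0, "tz": 0, "wx": 0, "wy": 0, "wz": 0, "gripper": 0},
    {"tx": -0.009, "ty": 0, "tz": 0, "wx": 0, "wy": 0, "wz": 0, "gripper": 0},
    {"tx": -0.01, "ty": 0, "tz": 0, "wx": 0, "wy": 0, "wz": 0, "gripper": 0},
  ],
)

```text
time_s: 19.1
position: [0.6292, 0.0988, 0.1298]
tool_rot: [1.76, 2.029, 0.619]
contact_force: [-10.4, -4.7, 5.8]
opening: 0.0145
gripper_force: 87.8
```

Emit:
move_arm(
  steps=[
    {"tx": -0.001, "ty": 0, "tz": 0, "wx": 0, "wy": 0, "wz": 0, "gripper": 0},
    {"tx": -0.001, "ty": 0, "tz": 0, "wx": 0, "wy": 0, "wz": 0, "gripper": 0},
    {"tx": -0.002, "ty": 0, "tz": 0, "wx": 0, "wy": 0, "wz": 0, "gripper": 0},
    {"tx": -0.002, "ty": 0, "tz": 0, "wx": 0, "wy": 0, "wz": 0, "gripper": 0},
    {"tx": -0.002, "ty": 0, "tz": 0, "wx": 0, "wy": 0, "wz": 0, "gripper": 0},
  ],
)

```text
time_s: 19.52
position: [0.6293, 0.098, 0.1298]
tool_rot: [1.759, 2.03, 0.62]
contact_force: [-9.5, -1.9, 6.5]
opening: 0.0149
gripper_force: 87.7
```

```bash
python3 chk.py
```

```text
19.5167 disp(tool axes) mm [ 0.  0. -0.] F tool [ -0.5  -4.4 -10.8] rot [ 0.001  0.001 -0.001] 0.014948308531448604 87.67414212226868 [-0.8   0.05  0.55  2.18  0.11  0.34 -0.2 ]
```

Emit:
move_arm(
  squeeze=20,
  steps=[
    {"tx": 0, "ty": 0, "tz": 0, "wx": 0, "wy": 0, "wz": 0, "gripper": 0.3},
    {"tx": 0, "ty": 0, "tz": 0, "wx": 0, "wy": 0, "wz": 0, "gripper": 0.5},
    {"tx": 0, "ty": 0, "tz": 0, "wx": 0, "wy": 0, "wz": 0, "gripper": 0.65},
    {"tx": 0, "ty": 0, "tz": 0, "wx": 0, "wy": 0, "wz": 0, "gripper": 0.65},
    {"tx": 0, "ty": 0, "tz": 0, "wx": 0, "wy": 0, "wz": 0, "gripper": 0.65},
  ],
)

```text
time_s: 19.93
position: [0.6304, 0.0985, 0.1298]
tool_rot: [1.758, 2.03, 0.621]
contact_force: [-0.4, -0.2, -0.7]
opening: 0.0549
gripper_force: 0.0
```

Emit:
move_arm(
  steps=[
    {"tx": 0, "ty": 0, "tz": -0.015, "wx": 0, "wy": 0, "wz": 0, "gripper": 0.65},
    {"tx": 0, "ty": 0, "tz": -0.04, "wx": 0, "wy": 0, "wz": 0, "gripper": 0.65},
    {"tx": 0, "ty": 0, "tz": -0.07, "wx": 0, "wy": 0, "wz": 0, "gripper": 0.65},
    {"tx": 0, "ty": 0, "tz": -0.1, "wx": 0, "wy": 0, "wz": 0, "gripper": 0.65},
    {"tx": 0, "ty": 0, "tz": -0.13, "wx": 0, "wy": 0, "wz": 0, "gripper": 0.65},
  ],
)

```text
time_s: 20.35
position: [0.5575, 0.0875, 0.2383]
tool_rot: [1.758, 2.029, 0.62]
contact_force: [0.5, 0.9, 0.2]
opening: 0.0555
gripper_force: 0.0
```

Emit:
move_arm(
  steps=[
    {"tx": 0, "ty": -0.02, "tz": -0.01, "wx": 0, "wy": 0, "wz": 0, "gripper": 0.65},
    {"tx": 0, "ty": -0.03, "tz": -0.02, "wx": 0, "wy": 0, "wz": 0, "gripper": 0.65},
    {"tx": 0, "ty": -0.03, "tz": -0.02, "wx": 0, "wy": 0, "wz": 0, "gripper": 0.65},
    {"tx": 0, "ty": -0.03, "tz": -0.02, "wx": 0, "wy": 0, "wz": 0, "gripper": 0.65},
    {"tx": 0, "ty": -0.03, "tz": -0.02, "wx": 0, "wy": 0, "wz": 0, "gripper": 0.65},
  ],
)

```text
time_s: 20.77
position: [0.5231, 0.0827, 0.2372]
tool_rot: [1.758, 2.029, 0.621]
contact_force: [0.3, -0.1, 0.4]
opening: 0.0554
gripper_force: 0.0
```

```bash
python3 - <<'E'
from plan import *
im=snapshot("side");im2=snapshot("top")
cv2.imwrite("pics/st8.png",np.hstack([cv2.resize(im[100:400,180:380],None,fx=1.9,fy=1.9),cv2.resize(im2[90:390,90:290],None,fx=1.9,fy=1.9)])[:,:,::-1])
for q in("bowl","flask","can","mug"):
    a=pinpoint("side",q)[:1];b=pinpoint("top",q)[:1]
    print(q,[np.round(k[0]["position"],1) if k else None for k in(a,b)])
E
```

```text
bowl [array([289.3, 247.7]), array([258.5, 208.9])]
flask [array([234.5, 313.7]), array([336.5, 264.5])]
can [array([300. , 321.6]), array([345.2, 202.5])]
mug [array([251.6, 174.4]), array([131.3, 257.1])]
```

View pics/st8.png

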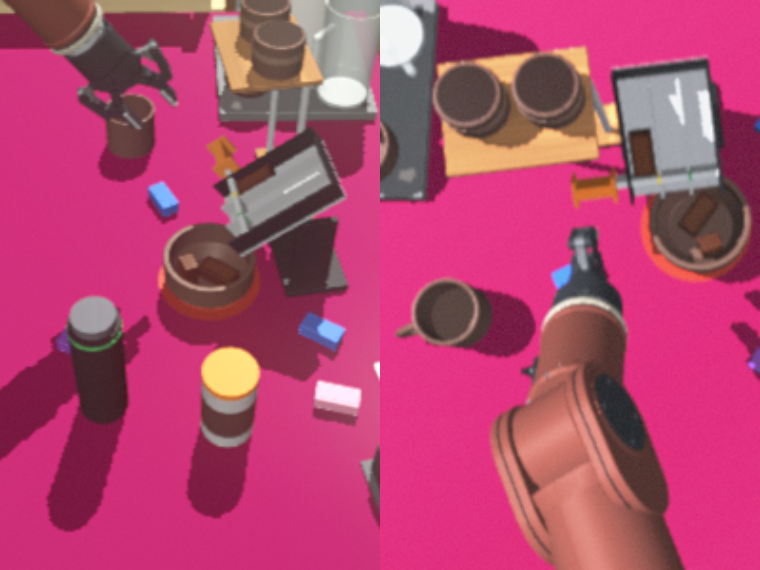

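The final view shows both bars in the bowl on the mat, bar 3 in its lane and the gauge home. The flask, can and mug haven't moved and the robot touches nothing.

```bash
python3 -c "
from plant import *
print(close_job())"
```

```text
the job is handed in; nothing more can be done
None
```

The job is handed in: the bowl stands on the mat holding bars 1 and 2, bar 3 is still in the dispenser, and the gauge was eased home and released. The flask, can and mug were not moved, and it took about 21 s of the 72 s allowed.

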